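Gauge the whetstones and put the sound ones away

TASK

The whetstones lying in a row on the chopping board are due for their wear check: stand the dial height gauge astride each of them in turn, over the middle, feet flat on the board and the sprung foot resting on the stone so that it reads the thickness, going along the row from left to right as the wear log is kept. Lay every stone that still reads more than 22 mm flat in the open drawer of the sharpening chest and every thinner, worn one flat on the magazines, then leave the gauge standing upright and push the drawer fully shut, without disturbing the mug, salt shaker or mandarin.

Things in the scene. Friction and masses are not known exactly. Their poses are not given: they have to be found in the camera images.
- stone_a_thick: A sound whetstone, a plain block 105 x 42 mm and 28 mm thick; the whetstones look alike but for thickness, and not all listed are present. If present it lies flat at the leftmost place of the four on the board, its length across the board (roughly away from the robot). Origin: centre of its underside; x along its length, y across its width, z up.
- stone_b_thick: A sound whetstone, a plain block 105 x 42 mm and 28 mm thick; the whetstones look alike but for thickness, and not all listed are present. If present it lies flat at the second-from-left place of the four on the board, its length across the board (roughly away from the robot). Origin: centre of its underside; x along its length, y across its width, z up.
- stone_d_thick: A sound whetstone, a plain block 105 x 42 mm and 28 mm thick; the whetstones look alike but for thickness, and not all listed are present. If present it lies flat at the rightmost place of the four on the board, its length across the board (roughly away from the robot). Origin: centre of its underside; x along its length, y across its width, z up.
- stone_a_thin: A worn whetstone, a plain block 105 x 42 mm and 18 mm thick; the whetstones look alike but for thickness, and not all listed are present. If present it lies flat at the leftmost place of the four on the board, its length across the board (roughly away from the robot). Origin: centre of its underside; x along its length, y across its width, z up.
- stone_c_thin: A worn whetstone, a plain block 105 x 42 mm and 18 mm thick; the whetstones look alike but for thickness, and not all listed are present. If present it lies flat at the third-from-left place of the four on the board, its length across the board (roughly away from the robot). Origin: centre of its underside; x along its length, y across its width, z up.
- stone_d_thin: A worn whetstone, a plain block 105 x 42 mm and 18 mm thick; the whetstones look alike but for thickness, and not all listed are present. If present it lies flat at the rightmost place of the four on the board, its length across the board (roughly away from the robot). Origin: centre of its underside; x along its length, y across its width, z up.
- gauge: Loose dial height gauge, 0.4 kg, 142 mm tall: two legs with inner faces 80 mm apart along y, feet 70 mm long along x and lying 40 to 54 mm either side of the middle, joined by a bridge (underside 52 mm up, top 64 mm up, 102 mm along y). It stands astride a stone lying along its x. Origin: on the axis midway between the feet, level with their undersides; dial towards -x, z up.
- gauge_grip (a point): Point on the gauge's axis 115 mm above its feet, inside the black upright head to be gripped across its y faces: 42 mm wide along y, 36 mm along x, 62 to 136 mm up (a cap reaches 142 mm). A round dial, 41 mm across, centred 96 mm up, projects from the front of the head to x = -28 mm. Axes as the gauge's.
- gauge_foot (a joint): Reading of the gauge in m: height of its sprung foot (24 mm disc on the axis, between the legs) above the undersides of the gauge's feet; 0 fully down, at most 0.040. Astride a stone on the same surface it equals the stone's thickness. Soft spring (0.3 N at 0, 1.3 N at 0.040): the gauge stands by its own weight when let go. The dial needle turns with it.
- foot_face (a point): Middle of the underside of the gauge's sprung foot, the face that rests on the stone; on the gauge's axis, its height above the gauge's origin is the reading.
- board: Fixed chopping board of pale wood, 130 mm (x) by 520 mm (y), 15 mm thick, top level; the four places of the row are 125 mm apart along its y, +y being the left end. Origin: centre of its underside.
- drawer (a joint): Opening of the chest's drawer in m: 0 shut, 0.150 fully out (towards the robot, the chest's -x); starts well open and stays where it is left (about 1 N of friction).
- drawer_floor (a point): Point on the drawer's floor, on its middle line, 66 mm behind the inside of its front; moves with the drawer; axes as the chest's. Floor 22 mm above the worktop; inside 288 mm wide (y) and 171 mm long (x), of which the front 132 mm or more starts free of the chest: a stone laid along x centred at this point's x clears it. Three stones fit side by side at 85 mm pitch with room for fingers.
- drawer_pull (a point): Middle of the front edge of the drawer's steel pull strip, which is 110 mm wide, projects 13 mm from the drawer's front and lies 55 to 65 mm above the worktop; the front below it is flat, 324 mm wide, 13 to 69 mm above the worktop. Push along the chest's +x to shut the drawer.
- chest: Fixed low wooden chest for the sharpening kit, 215 mm deep (x), 330 mm wide (y), 82 mm high, with one drawer (walls to 60 mm above the worktop) in front (-x). Origin: centre of its underside; x away from the robot, y to the left.
- magazines: Fixed flat pile of magazines, about 300 mm along its x and 235 mm along its y, top 12 mm above the worktop. Origin: centre of its underside; its x axis points to the robot's left, its y axis towards the robot.
- mug: White mug, 78 mm across, 97 mm high, loose; not to be disturbed. Origin: centre of its underside.
- salt_shaker: Small salt shaker, 44 mm across, 90 mm high, standing on the worktop at the right, loose; not to be disturbed. Origin: centre of its underside.
- mandarin: Mandarin, 57 mm across, 47 mm high, on the left, loose; not to be disturbed. Origin: centre of its underside.

How it is judged:
By the outcome, as a careful person would: the job done as asked, in the order asked, and still so for the second after the job is handed in, with the robot touching nothing.
Of stone_a_thick, stone_a_thin only 1 to 1 are there at a start; the rules pass over those that are not, and their reading is None.
Of stone_d_thick, stone_d_thin only 1 to 1 are there at a start; the rules pass over those that are not, and their reading is None.
Of stone_b_thick, stone_c_thin only 1 to 2 are there at a start; the rules pass over those that are not, and their reading is None.
At some moment in a run one of stone_a_thick, stone_b_thick, stone_d_thick, stone_a_thin, stone_c_thin, stone_d_thin may be knocked a few centimetres aside while the robot is not near it.
Once in a run the grip may slacken for a moment while it holds something.
It also fails if it takes over 210 s, if anything falls off the work surface, if the arm or the gripper's body presses on something with over 40 N, if the wrist force passes 120 N, or if a joint passes its speed limit or range.

ROBOT

A 6-joint arm with a two-finger parallel gripper is mounted at the origin on a cart in front of the work surface, level with it; the furniture and walls round the work are solid. World frame = base frame: x ahead of the robot, y to its left, z up, the work surface at z = 0. Lengths are in m, angles in rad, forces in N, time in s.
With the tool pointing down it reaches from about 0.25 to 0.725 m from the base axis. Payload 4 kg.
Tool frame: the origin (TCP) lies midway between the tips of the shut fingers; the grasp point (between the pads) lies 19 mm behind it; z points along the fingers, y is the line along which they close (so a half turn about z gives the same grasp; the last joint's range is limited). The gripper opens to 85 mm and grips with 20 to 120 N. Pads are 22 mm wide; open, the fingers measure 114 mm over their backs; the gripper's body (76 mm by 85 mm) begins 54 mm behind the grasp point. The pads swing forward as they close: fully open they stand 13 mm farther back than shut.
Start: joints at [-1.315, 0.241, 0.005, 1.335, 0, 1.571], TCP at [0.127, -0.484, 0.231] pointing down, gripper open.
Joint ranges: [-2.72, 2.72], [-1.05, 1.87], [-1.09, 1.28], [-1.99, 2.15], [-1.42, 1.44], [-3.14, 3.14]. Speed limits (rad/s): [2.79, 2.79, 3.14, 3.14, 3.14, 3.14].

INTERFACE

Orientations are given as a unit quaternion [x, y, z, w].
In Python, from workcell import bot gives the robot as it stands. The module is installed in compiled form; this text tells all that it offers.
- The arm moves only by the tool drive_tool, never from a script. Its arguments are lists of equal length, an entry for each row: "slide": the shift along the tool's x, y, z scaled (see below), a list of three; "rotation": the turn, a rotation vector about the tool's x, y, z scaled (see below), a list of three. A call has exactly 8 rows; each row is the pose to reach, as a shift and turn from the pose commanded when the call began, along the tool's axes at that moment; what a row does not reach only later rows make up. The controller multiplies each number of a shift by 250 mm and each number of a turn by 0.5 rad. A row lasts 1/8 s, in which the tool goes at most 62.5 mm and 10.7 degrees, less where a joint would pass 70% of its speed; a pose out of reach is approached as far as the arm can. A call with a number of a shift or a turn outside -1 to 1 is refused whole. A call with a gripper value outside its range is refused whole. "gripper" is the opening, from 0 (shut) to 1 (fully open), set as the call begins (left out, the last holds). The fingers move at their own pace and stop on an object; the grip force is fixed at half the most. Time passes only in rows, so rows that repeat a pose let the fingers close, or fill a call up. It gives the time, the measured TCP pose, the force, the opening and the grip force at its end, in the units of the state.
- bot.get_obs(): the state, without advancing time (a new reading comes with each control period).
- bot.camera(name): name is "scene" or "side" or "wrist"; returns a dict with "image" (420x560x3 uint8, red, green, blue), "z_map" (420x560 float32, m along the optical axis (not along the pixel's ray), 0 where there is no reading), "camera_matrix" (3x3 intrinsics, pixels), "k1" (the pictures are not rectified: a ray, as slopes to the right and down, at radius r is drawn at 1 + k1 r^2 times it, then the intrinsics apply), "xyz" and "orientation" of the camera in the world. Camera axes: x right, y up, looking along -z (the intrinsics and any distortion apply to the point x, -y, -z); pixel columns grow to the right and rows downward; lengths in m; the calibration is good to about 2 mm. A picture is of the moment at which its call begins.
- bot.job_done(): hands the job in; it is judged then, once.
The state is a dict: "clock": time; "joint_pos": joint angles; "joint_vel": joint speeds; "tau": joint torques, N m; "eef_pos": TCP position; "tool_rot": TCP orientation; "ft_force": force on the tool from outside, world axes, zero at the start; "ft_torque": the same for the moment, N m; "grip_width": finger opening in m; "grasp_force": force on a finger pad.
Only numpy, scipy, OpenCV 4.12 (cv2) and the standard library are available. Lean on these libraries where they do the work, as an engineer would, in place of code of your own. Each camera call takes 0.05 s, during which the arm holds its last target. There are 200 camera calls.

## Working session

There is one attempt and no reset: what is moved stays moved. The work goes in short steps, Python scripts to look and compute and a tool call to move; the robot and the scene stay as the last step left them, time stands still between calls to the robot, and variables do not carry over. Pictures are saved under pics/ and viewed, at most 14 in all, crops included, and the job is handed in when it is done.

Besides the shell and the picture viewer there is one more tool, called after ">>>" as name(argument=value, ...) on one line, values as JSON. drive_tool: Moves the arm, as the interface text tells. Shifts and turns lie within -1 to 1; 1 stands for 250 mm of shift or 0.5 rad of turn. Its arguments: {"type":"object","properties":{"slide":{"type":"array","items":{"type":"array","items":{"type":"number"}}},"rotation":{"type":"array","items":{"type":"array","items":{"type":"number"}}},"gripper":{"type":"number"}},"required":["slide","rotation"]}

```bash
mkdir -p pics; cat > h.py <<'E'
import numpy as np, cv2
from scipy.spatial.transform import Rotation as R
from workcell import bot
def cloud(c):
    K=c["camera_matrix"];z=c["z_map"];h,w=z.shape
    u,v=np.meshgrid(np.arange(w),np.arange(h))
    a=(u-K[0,2])/K[0,0];b=(v-K[1,2])/K[1,1];x,y=a.copy(),b.copy()
    for _ in range(8):
        s=1+c["k1"]*(x*x+y*y);x,y=a/s,b/s
    P=np.stack([x*z,-y*z,-z],-1)
    W=P@R.from_quat(c["orientation"]).as_matrix().T+np.array(c["xyz"])
    W[z<=0]=np.nan
    return W
def save(c,n,s=1):
    im=cv2.cvtColor(c["image"],cv2.COLOR_RGB2BGR)
    cv2.imwrite("pics/"+n,im)
E
python3 - <<'E'
from h import *
import pickle
o=bot.get_obs();print(o)
for n in("scene","side"):
    c=bot.camera(n);save(c,n+"0.png");pickle.dump(c,open(n+".pkl","wb"));print(n,c["xyz"],c["orientation"],c["k1"])
E
```

```text
{'clock': 0.0, 'joint_pos': array([-1.31498944e+00,  2.41402195e-01,  3.68772494e-03,  1.33518083e+00,
        9.23282339e-06,  1.57080384e+00]), 'joint_vel': array([-0.00189802,  0.00077569,  0.00021644, -0.00056323,  0.00178078,
       -0.00019452]), 'tau': array([ 9.10069666e-04, -3.72320509e+01,  2.52407187e+01,  1.70917012e-02,
        1.19418096e-04,  5.41752755e-06]), 'eef_pos': array([ 0.12635322, -0.48310749,  0.23040441]), 'tool_rot': array([ 9.91831433e-01,  1.27551193e-01, -1.29292475e-04, -1.04150230e-03]), 'ft_force': array([0.28560117, 1.42332819, 0.4541687 ]), 'ft_torque': array([ 0.0018385 ,  0.03091949, -0.00277191]), 'grasp_force': 0.0, 'grip_width': 0.08520668170456372}
scene [-0.03513712  0.87216428  0.96329724] [-0.1267755   0.39232908  0.86160723 -0.2960386 ] -0.05351600411433904
side [0.26037684 0.92953657 0.86173706] [-0.06479358  0.41764705  0.89303893 -0.15444807] -0.005602544402125577
```

View pics/scene0.png

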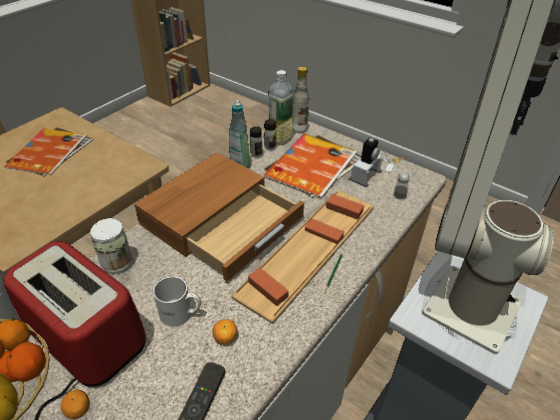

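View pics/side0.png

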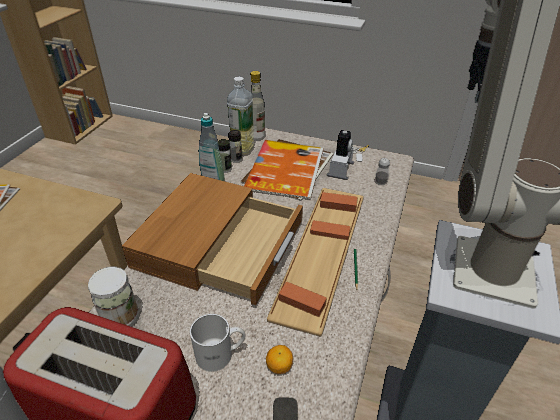

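The scene picture shows three stones (left at 268,286; third at 324,231; rightmost at 345,206), the gauge at (368,158), the salt shaker at (402,185), and the mug at (175,302). It also shows the mandarin at (224,331), the open drawer at (245,228) and the magazines at (312,163). Next I'll measure them from the point cloud.

```bash
cat >> h.py <<'E'
def rect(W,m):
    p=W[m];p=p[np.isfinite(p).all(1)]
    r=cv2.minAreaRect((p[:,:2]*1000).astype(np.float32))
    return np.round(r[0],1),np.round(r[1],1),round(r[2],1),len(p),np.round(np.percentile(p[:,2],[5,50,95])*1000,1)
def stones(c,W):
    h=cv2.cvtColor(c["image"],cv2.COLOR_RGB2HSV)
    m=((h[...,0]<10)|(h[...,0]>174))&(h[...,1]>120)&(h[...,2]>60)&(W[...,2]<.075)&(W[...,2]>.02)&(np.hypot(W[...,0],W[...,1])<.8)
    return m
def comps(m,mn=40):
    n,l,s,_=cv2.connectedComponentsWithStats(m.astype(np.uint8))
    return [l==i for i in range(1,n) if s[i,4]>=mn]
E
python3 - <<'E'
from h import *
import pickle
for n in("scene","side"):
    c=pickle.load(open(n+".pkl","rb"));W=cloud(c);z=W[...,2]
    h=cv2.cvtColor(c["image"],cv2.COLOR_RGB2HSV)
    print(n)
    for m in comps(stones(c,W)):
        zt=np.nanpercentile(z[m],60)
        print("stone",rect(W,m),rect(W,m&(abs(z-zt)<.003)))
    reg=(np.hypot(W[...,0],W[...,1])<.95)&(W[...,0]>.0)
    # chest top, gauge, salt via height
    for name,lo,hi,mn in(("z.079-.085",.078,.086,60),("z>.1",.09,.15,25),("drawer rim",.054,.072,40),("board",.010,.019,100),("floor",.019,.026,100)):
        for m in comps(reg&(z>lo)&(z<hi),mn):
            u=np.argwhere(m).mean(0).round();print(name,"px",u[::-1],rect(W,m))
    np.save(n+"W.npy",W)
E
```

```text
scene
stone (array([435. , -97.3]), array([102.5,  42.5]), 9.3, 450, array([23.8, 43.6, 48.4])) (array([434.8, -97.9]), array([101.6,  42.4]), 10.0, 257, array([42. , 44.8, 47.2]))
stone (array([429. ,  23.5]), array([104. ,  40.2]), 6.2, 430, array([24.9, 34.4, 38.2])) (array([429. ,  23.3]), array([104. ,  39.8]), 6.3, 293, array([32.4, 35. , 37.5]))
stone (array([429.1, 279.6]), array([ 41.6, 104. ]), 80.7, 678, array([26.6, 44. , 47.6])) (array([429.2, 279.5]), array([ 40.6, 103.2]), 81.7, 471, array([42.2, 44.8, 47.1]))
z.079-.085 px [198. 194.] (array([776.1, 151.4]), array([333.8, 207.4]), 88.0, 4514, array([80.5, 83.6, 85.6]))
z.079-.085 px [112. 251.] (array([782.9, 465.3]), array([73.4, 23.5]), 58.8, 72, array([78.7, 82.4, 85.8]))
z.079-.085 px [169. 284.] (array([587.6, 450.1]), array([69.5, 28.8]), 50.3, 70, array([78.8, 82.2, 85.8]))
z.079-.085 px [463. 295.] (array([31.8, 46.4]), array([11.3, 69.6]), 56.2, 62, array([78.2, 82.2, 85.4]))
z.079-.085 px [178. 302.] (array([538.6, 474.2]), array([98.1, 25.5]), 50.3, 101, array([78.3, 82.7, 85.6]))
z.079-.085 px [108. 354.] 
[... 6857 characters left out ...]
242. ]), array([212. , 296.2]), 7.1, 3164, array([11.1, 14.1, 17.3]))
board px [316. 267.] (array([432.8,  86.6]), array([130. , 521.8]), 1.3, 5044, array([12.4, 15.4, 18. ]))
board px [470. 268.] (array([47.8,  2. ]), array([ 94. , 193.3]), 0.2, 1147, array([10.3, 12.4, 15.6]))
board px [165. 277.] (array([777.9, 316.2]), array([204.1,  18.7]), 2.5, 168, array([10.6, 14.7, 18.6]))
board px [285. 409.] (array([383.3, 529.2]), array([46.3, 45.1]), 18.2, 490, array([14.3, 16.8, 18.5]))
floor px [244. 245.] (array([628.3, 139.1]), array([265.5, 148.1]), 88.1, 3704, array([20.1, 22.6, 25.1]))
floor px [190. 280.] (array([712.4, 312.2]), array([333.7,  17.1]), 2.4, 223, array([19.5, 22.8, 25.3]))
```

```bash
cat > plan.py <<'E'
# usage: plan.py "x y z yawdeg" ... : mm targets, each one call; keeps commanded pose in st.json
import sys,json,os,numpy as np
def cmd(t):
    S=json.load(open("st.json")) if os.path.exists("st.json") else [127,-484,231,14.67]
    x,y,z,w=S;a=np.radians(w);d=np.array(t[:3])-S[:3]
    sl=np.round([(d[0]*np.cos(a)+d[1]*np.sin(a))/250,(d[0]*np.sin(a)-d[1]*np.cos(a))/250,-d[2]/250],3)
    r=round(float(np.radians(w-t[3])/.5),3)
    assert max(abs(sl))<=1 and abs(r)<=1,(sl,r)
    e=sl*250
    N=[x+e[0]*np.cos(a)+e[1]*np.sin(a),y+e[0]*np.sin(a)-e[1]*np.cos(a),z-e[2],w-np.degrees(r*.5)]
    json.dump([round(float(v),2) for v in N],open("st.json","w"))
    print("slide",sl.tolist(),"rotZ",r,"-> rows",int(np.ceil(max(np.linalg.norm(e)/62.5,abs(r)*.5/np.radians(10.7)))))
if __name__=="__main__":
    for s in sys.argv[1:]: cmd([float(v) for v in s.split()])
E
python3 - <<'E'
from h import *
import pickle
for n in("scene","side"):
    W=np.load(n+"W.npy");a=np.radians(-2);c=np.array([775,151.4])/1000
    d=W[...,:2]-c;X=d@[np.cos(a),np.sin(a)];Y=d@[-np.sin(a),np.cos(a)];z=W[...,2]
    # profile along the drawer (chest frame) of height 
    for x in range(-290,-90,6):
        m=(X>x/1e3)&(X<=(x+6)/1e3)&(abs(Y)<.13);zz=z[m]*1e3;zz=zz[np.isfinite(zz)]
        if len(zz): print(x,len(zz),np.percentile(zz,[10,50,90,99]).round(),end=' | ')
    print()
    top=(abs(z-.083)<.003)&(abs(Y)<.2)&(abs(X)<.15);print("top",np.nanpercentile(X[top],[1,99]),np.nanpercentile(Y[top],[1,99]))
    im=pickle.load(open(n+".pkl","rb"))["image"];h=cv2.cvtColor(im,cv2.COLOR_RGB2HSV)
    m=(abs(W[...,0]-.43)<.12)&(W[...,1]>.33)&(W[...,1]<.5)&(z>.012)&(h[...,0]>8)&(h[...,0]<22)&(h[...,1]>180)
    print("mandarin",rect(W,m))
    m=(abs(W[...,0]-.34)<.04)&(abs(W[...,1]+.27)<.04)&(z>.02);print("salt",rect(W,m))
E
python3 plan.py "302 -393 260 8" "478 -302.5 260 2"
```

```text
-290 117 [15. 17. 19. 22.] | -284 89 [14. 17. 19. 20.] | -278 50 [ 2. 10. 18. 19.] | -272 123 [-0.  2.  5. 66.] | -266 235 [ 0.  4. 66. 70.] | -260 248 [ 0.  4. 67. 71.] | -254 939 [ 3. 37. 70. 74.] | -248 272 [ 0. 69. 73. 75.] | -242 78 [68. 70. 72. 73.] | -236 24 [60. 62. 63. 64.] | -230 1 [58. 58. 58. 58.] | -212 15 [24. 26. 28. 29.] | -206 128 [22. 24. 27. 28.] | -200 144 [21. 24. 27. 28.] | -194 136 [21. 24. 26. 28.] | -188 134 [22. 24. 26. 28.] | -182 130 [22. 24. 27. 28.] | -176 135 [21. 24. 26. 28.] | -170 128 [21. 24. 26. 28.] | -164 131 [21. 24. 26. 28.] | -158 134 [21. 24. 26. 28.] | -152 125 [21. 24. 27. 28.] | -146 142 [21. 24. 26. 28.] | -140 115 [22. 24. 27. 28.] | -134 129 [21. 24. 26. 29.] | -128 129 [21. 24. 26. 29.] | -122 123 [22. 24. 27. 28.] | -116 129 [22. 24. 26. 29.] | -110 121 [22. 24. 27. 28.] | -104 269 [23. 75. 84. 88.] | -98 302 [22. 77. 85. 87.] | -92 263 [22. 81. 86. 87.] | 
top [-0.09924597  0.10058232] [-0.16162989  0.16396047]
mandarin (array([424.3, 443.4]), array([53.3, 48.8]), 33.4, 442, array([26.1, 42.8, 48.8]))
salt (array([ 339. , -272.8]), a
[... 647 characters left out ...]
. 23. 25. 26.] | -158 153 [20. 23. 25. 26.] | -152 152 [21. 23. 25. 27.] | -146 145 [21. 23. 25. 26.] | -140 146 [21. 22. 25. 27.] | -134 145 [20. 23. 25. 26.] | -128 147 [20. 23. 25. 26.] | -122 143 [20. 23. 24. 26.] | -116 148 [20. 23. 25. 26.] | -110 143 [21. 23. 25. 26.] | -104 353 [21. 75. 83. 85.] | -98 307 [21. 79. 84. 85.] | -92 298 [21. 80. 84. 85.] | 
top [-0.09988448  0.09744092] [-0.1609125   0.16268485]
mandarin (array([425.7, 443.5]), array([52. , 51.8]), 49.0, 537, array([23.2, 41.1, 47.6]))
salt (array([ 338.7, -272.7]), array([33. , 37.9]), 57.7, 263, array([23.4, 54.8, 88.7]))
slide [0.769, -0.175, -0.116] rotZ 0.233 -> rows 4
slide [0.748, -0.26, -0.0] rotZ 0.209 -> rows 4
```

>>> drive_tool(slide=[[0.192,-0.044,-0.029],[0.384,-0.088,-0.058],[0.576,-0.131,-0.087],[0.769,-0.175,-0.116],[0.769,-0.175,-0.116],[0.769,-0.175,-0.116],[0.769,-0.175,-0.116],[0.769,-0.175,-0.116]], rotation=[[0,0,0.06],[0,0,0.12],[0,0,0.18],[0,0,0.233],[0,0,0.233],[0,0,0.233],[0,0,0.233],[0,0,0.233]], gripper=1)

```text
clock: 1.1
eef_pos: [0.3003, -0.3933, 0.2601]
tool_rot: [0.998, 0.069, -0.0, -0.0]
ft_force: [-0.4, 0.3, 0.0]
grip_width: 0.0851
grasp_force: 0.0
```

>>> drive_tool(slide=[[0.187,-0.065,0],[0.374,-0.13,0],[0.561,-0.195,0],[0.748,-0.26,0],[0.748,-0.26,0],[0.748,-0.26,0],[0.748,-0.26,0],[0.748,-0.26,0]], rotation=[[0,0,0.05],[0,0,0.1],[0,0,0.15],[0,0,0.209],[0,0,0.209],[0,0,0.209],[0,0,0.209],[0,0,0.209]])

```text
clock: 2.1
eef_pos: [0.4766, -0.3033, 0.2606]
tool_rot: [1.0, 0.016, 0.0, 0.0]
ft_force: [-0.2, -0.3, 0.5]
grip_width: 0.0855
grasp_force: 0.0
```

```bash
cat st.json; python3 - <<'E'
from h import *
c=bot.camera("wrist");save(c,"w1.png");W=cloud(c);z=W[...,2]
print(c["xyz"],bot.get_obs()["eef_pos"],bot.get_obs()["clock"])
near=np.hypot(W[...,0]-.478,W[...,1]+.3025)<.09
for n,lo,hi in(("cap",.13,.15),("bridge",.058,.068),("all",.03,.15)):
    for m in comps(near&(z>lo)&(z<hi),100): print(n,np.argwhere(m).mean(0)[::-1].round(),rect(W,m))
E
```

```text
[478.03, -302.6, 260.0, 2.01][ 0.55407958 -0.30070105  0.40351998] [ 0.47677117 -0.30315828  0.26060244] 2.15
cap [284. 195.] (array([ 480.8, -305.6]), array([34.8, 41.7]), 1.0, 1518, array([132.4, 135.9, 142.5]))
bridge [283. 177.] (array([ 480.3, -305.3]), array([ 50.2, 102.4]), 1.0, 2073, array([62.1, 64. , 65.3]))
all [284. 183.] (array([ 480.3, -305.3]), array([ 56. , 102.4]), 1.1, 4178, array([ 62. ,  65.3, 139.9]))
```

```bash
python3 plan.py "480.5 -304.5 95 1" 
```

```text
slide [0.01, 0.008, 0.66] rotZ 0.035 -> rows 3
```

>>> drive_tool(slide=[[0.01,0.008,0.1],[0.01,0.008,0.22],[0.01,0.008,0.34],[0.01,0.008,0.46],[0.01,0.008,0.56],[0.01,0.008,0.66],[0.01,0.008,0.66],[0.01,0.008,0.66]], rotation=[[0,0,0.035],[0,0,0.035],[0,0,0.035],[0,0,0.035],[0,0,0.035],[0,0,0.035],[0,0,0.035],[0,0,0.035]])

```text
clock: 3.15
eef_pos: [0.4805, -0.3049, 0.0964]
tool_rot: [1.0, 0.008, 0.001, 0.0]
ft_force: [-0.4, -0.2, 0.2]
grip_width: 0.0857
grasp_force: 0.0
```

>>> drive_tool(slide=[[0,0,0],[0,0,0],[0,0,0],[0,0,0],[0,0,0],[0,0,0],[0,0,0],[0,0,0]], rotation=[[0,0,0],[0,0,0],[0,0,0],[0,0,0],[0,0,0],[0,0,0],[0,0,0],[0,0,0]], gripper=0)

```text
clock: 4.15
eef_pos: [0.4807, -0.3051, 0.0963]
tool_rot: [1.0, 0.009, 0.001, 0.001]
ft_force: [-1.4, -2.6, 5.5]
grip_width: 0.0415
grasp_force: 61.4
```

```bash
python3 plan.py "480.5 -304.5 205 1" "450 -55 205 -3" "429 194 205 -8.5"
```

```text
slide [-0.0, -0.0, -0.44] rotZ 0.0 -> rows 2
slide [-0.105, -1.0, -0.0] rotZ 0.14 -> rows 5
slide [-0.136, -0.99, -0.0] rotZ 0.192 -> rows 4
```

>>> drive_tool(slide=[[0,0,-0.06],[0,0,-0.16],[0,0,-0.28],[0,0,-0.38],[0,0,-0.44],[0,0,-0.44],[0,0,-0.44],[0,0,-0.44]], rotation=[[0,0,0],[0,0,0],[0,0,0],[0,0,0],[0,0,0],[0,0,0],[0,0,0],[0,0,0]])

```text
clock: 5.15
eef_pos: [0.4794, -0.3039, 0.2038]
tool_rot: [1.0, 0.009, -0.001, -0.001]
ft_force: [-0.4, 0.4, -4.1]
grip_width: 0.0417
grasp_force: 61.9
```

>>> drive_tool(slide=[[-0.011,-0.1,0],[-0.026,-0.25,0],[-0.042,-0.4,0],[-0.058,-0.55,0],[-0.074,-0.7,0],[-0.089,-0.85,0],[-0.1,-0.95,0],[-0.105,-1.0,0]], rotation=[[0,0,0.02],[0,0,0.04],[0,0,0.06],[0,0,0.08],[0,0,0.1],[0,0,0.12],[0,0,0.13],[0,0,0.14]])

```text
clock: 6.15
eef_pos: [0.449, -0.0537, 0.2049]
tool_rot: [1.0, -0.026, -0.001, -0.0]
ft_force: [0.2, -1.0, -3.8]
grip_width: 0.0415
grasp_force: 62.3
```

>>> drive_tool(slide=[[-0.014,-0.1,0],[-0.034,-0.25,0],[-0.055,-0.4,0],[-0.075,-0.55,0],[-0.096,-0.7,0],[-0.117,-0.85,0],[-0.13,-0.95,0],[-0.136,-0.99,0]], rotation=[[0,0,0.03],[0,0,0.06],[0,0,0.09],[0,0,0.12],[0,0,0.15],[0,0,0.17],[0,0,0.18],[0,0,0.192]])

```text
clock: 7.15
eef_pos: [0.4206, -0.0148, 0.2054]
tool_rot: [0.999, -0.036, 0.0, -0.026]
ft_force: [0.6, -0.3, -3.5]
grip_width: 0.0415
grasp_force: 64.2
```

```bash
cat >> h.py <<'E'
def look(n="scene"):
    c=bot.camera(n);W=cloud(c)
    for m in comps(stones(c,W)):
        zt=np.nanpercentile(W[...,2][m],70);print(n,rect(W,m&(abs(W[...,2]-zt)<.004)))
    return c,W
E
python3 - <<'E'
from h import *
c,W=look();save(c,"s2.png")
c,W2=look("wrist")
o=bot.get_obs();print(o["eef_pos"],o["clock"],o["grip_width"])
# gauge head/bridge as seen
E
```

```text
scene (array([420.9, -97.9]), array([74.1, 43.6]), 12.0, 195, array([42.3, 45. , 47.9]))
scene (array([428.9,  23.9]), array([102.6,  42.5]), 8.7, 330, array([32.1, 35. , 37.8]))
scene (array([428.5, 279.8]), array([ 40.7, 104.5]), 81.4, 520, array([41.9, 44.8, 47.6]))
wrist (array([438.1, -98.8]), array([104.2,  41. ]), 8.1, 3497, array([41.7, 43. , 44.2]))
wrist (array([444.6,  22.9]), array([77.9, 41.2]), 6.4, 2168, array([31.9, 33.2, 34.5]))
wrist (array([431.3, 277.3]), array([ 42.7, 103.8]), 81.3, 2708, array([42.2, 43.6, 44.7]))
[ 0.42042737 -0.01479517  0.20540579] 7.25 0.041300288758321764
```

```bash
python3 - <<'E'
from h import *
o=bot.get_obs();print(o["joint_pos"].round(3),o["joint_vel"].round(3),o["tau"].round(1),o["ft_force"],o["ft_torque"])
E
```

```text
[-0.073  0.1   -0.237  1.237  0.052  3.141] [ 0.005  0.008  0.009 -0.005  0.006  0.   ] [ -0.1 -31.3  26.    0.    0.2   0. ] [ 0.41003934 -0.16286437 -2.49353992] [-0.09237514 -0.03954168 -0.02840301]
```

View pics/s2.png

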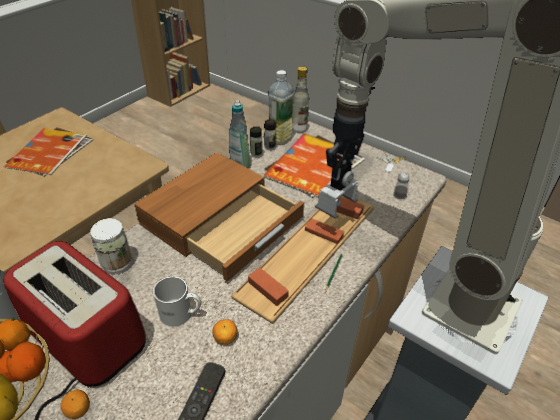

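The third move stopped early because joint 6 reached its limit (3.141), and the picture shows the gauge hanging near (340,190). The hand needs a half turn, so I'll set the gauge down at the empty second place with a feasible yaw and regrip it turned round.

>>> drive_tool(slide=[[0,0.05,0],[0,0.1,0],[0,0.15,0],[0,0.2,0],[0,0.2,0],[0,0.2,0],[0,0.2,0],[0,0.2,0]], rotation=[[0,0,-0.2],[0,0,-0.4],[0,0,-0.6],[0,0,-0.8],[0,0,-1],[0,0,-1],[0,0,-1],[0,0,-1]])

```text
clock: 8.25
eef_pos: [0.4174, -0.0641, 0.2028]
tool_rot: [0.977, 0.213, 0.006, -0.025]
ft_force: [-0.1, -0.6, -3.9]
grip_width: 0.0415
grasp_force: 64.3
```

```bash
cat st.json; python3 - <<'E'
from h import *
o=bot.get_obs();print(o["joint_pos"].round(3),o["eef_pos"],R.from_quat(o["tool_rot"]).as_matrix().round(4).tolist())
E
```

```text
[428.95, 193.93, 205.0, -8.5][-0.19   0.109 -0.233  1.237  0.052  2.523] [ 0.41737383 -0.06405501  0.20276829] [[0.9096, 0.4155, 0.0018], [0.4149, -0.9084, 0.0525], [0.0235, -0.047, -0.9986]]
```

```bash
cat > plan.py <<'E'
# usage: plan.py "x y z yawdeg" ... : mm targets, each one call; keeps commanded pose in st.json
import sys,json,numpy as np
from scipy.spatial.transform import Rotation as R
def down(w): return R.from_euler("z",w,degrees=True)*R.from_rotvec([np.pi,0,0])
def cmd(t):
    S=json.load(open("st.json"));p=np.array(S[:3]);q=R.from_quat(S[3:])
    sl=np.round(q.inv().apply(np.array(t[:3])-p)/250,3)
    r=np.round((q.inv()*down(t[3])).as_rotvec()/.5,3)
    assert max(abs(sl))<=1 and max(abs(r))<=1,(sl,r)
    N=p+q.apply(sl*250);Q=q*R.from_rotvec(r*.5)
    json.dump([*N.round(3).tolist(),*Q.as_quat().tolist()],open("st.json","w"))
    print(t,"slide",(sl+0.).tolist(),"rot",(r+0.).tolist(),"rows",int(np.ceil(max(np.linalg.norm(sl)*4,np.linalg.norm(r)*.5/np.radians(10.7)))),"j6",round(float(np.degrees(np.arctan2(N[1],N[0]))-t[3]+180),0))
if __name__=="__main__":
    for s in sys.argv[1:]: cmd([float(v) for v in s.split()])
E
python3 - <<'E'
from h import *
import json
o=bot.get_obs();json.dump([*(o["eef_pos"]*1000),*o["tool_rot"]],open("st.json","w"))
E
python3 plan.py "431.5 149 205 22" "431.5 149 112 22"
```

```text
[431.5, 149.0, 205.0, 22.0] slide [0.405, -0.751, 0.036] rot [-0.095, -0.045, 0.089] rows 4 j6 177.0
[431.5, 149.0, 112.0, 22.0] slide [0.0, 0.0, 0.372] rot [0.0, 0.0, 0.0] rows 2 j6 177.0
```

>>> drive_tool(slide=[[0.06,-0.12,0.036],[0.12,-0.24,0.036],[0.18,-0.36,0.036],[0.25,-0.48,0.036],[0.32,-0.6,0.036],[0.37,-0.69,0.036],[0.405,-0.751,0.036],[0.405,-0.751,0.036]], rotation=[[-0.095,-0.045,0.01],[-0.095,-0.045,0.02],[-0.095,-0.045,0.03],[-0.095,-0.045,0.045],[-0.095,-0.045,0.06],[-0.095,-0.045,0.08],[-0.095,-0.045,0.089],[-0.095,-0.045,0.089]])

```text
clock: 9.25
eef_pos: [0.4314, 0.15, 0.2049]
tool_rot: [0.981, 0.192, 0.0, -0.0]
ft_force: [0.1, 0.1, -3.7]
grip_width: 0.0411
grasp_force: 64.5
```

>>> drive_tool(slide=[[0,0,0.06],[0,0,0.14],[0,0,0.22],[0,0,0.29],[0,0,0.34],[0,0,0.36],[0,0,0.372],[0,0,0.372]], rotation=[[0,0,0],[0,0,0],[0,0,0],[0,0,0],[0,0,0],[0,0,0],[0,0,0],[0,0,0]])

```text
clock: 10.25
eef_pos: [0.4316, 0.1488, 0.1122]
tool_rot: [0.982, 0.191, 0.0, -0.0]
ft_force: [0.4, -0.5, -4.4]
grip_width: 0.0414
grasp_force: 64.5
```

```bash
python3 - <<'E'
from h import *
o=bot.get_obs();print(o["joint_pos"].round(3),o["eef_pos"],R.from_quat(o["tool_rot"]).as_matrix().round(4).tolist(),o["ft_force"])
E
```

```text
[ 0.332  0.248 -0.314  1.008 -0.     3.089] [0.43155379 0.14880986 0.11223417] [[0.9271, 0.3749, 0.0004], [0.3749, -0.9271, 0.0001], [0.0004, 0.0, -1.0]] [ 0.37047086 -0.49809875 -4.3992449 ]
```

>>> drive_tool(slide=[[0,0,0.004],[0,0,0.004],[0,0,0.004],[0,0,0.004],[0,0,0.004],[0,0,0.004],[0,0,0.004],[0,0,0.004]], rotation=[[0,0,0],[0,0,0],[0,0,0],[0,0,0],[0,0,0],[0,0,0],[0,0,0],[0,0,0]], gripper=1)

```text
clock: 11.25
eef_pos: [0.4313, 0.1488, 0.1109]
tool_rot: [0.982, 0.191, -0.0, -0.0]
ft_force: [-0.6, -0.1, 0.5]
grip_width: 0.085
grasp_force: 0.0
```

>>> drive_tool(slide=[[0,0,-0.1],[0,0,-0.2],[0,0,-0.3],[0,0,-0.36],[0,0,-0.36],[0,0,-0.36],[0,0,-0.36],[0,0,-0.36]], rotation=[[0,0,0],[0,0,0],[0,0,0],[0,0,0],[0,0,-0.3],[0,0,-0.6],[0,0,-0.8],[0,0,-1]])

```text
clock: 12.25
eef_pos: [0.4313, 0.1488, 0.2009]
tool_rot: [0.903, 0.429, -0.0, -0.0]
ft_force: [-0.8, -0.3, -0.6]
grip_width: 0.0853
grasp_force: 0.0
```

>>> drive_tool(slide=[[0,0,0],[0,0,0],[0,0,0],[0,0,0],[0,0,0],[0,0,0],[0,0,0],[0,0,0]], rotation=[[0,0,-0.2],[0,0,-0.4],[0,0,-0.6],[0,0,-0.8],[0,0,-1],[0,0,-1],[0,0,-1],[0,0,-1]])

```text
clock: 13.25
eef_pos: [0.4313, 0.1488, 0.2009]
tool_rot: [0.77, 0.638, -0.0, -0.0]
ft_force: [-0.6, -0.1, 0.2]
grip_width: 0.0854
grasp_force: 0.0
```

>>> drive_tool(slide=[[0,0,0],[0,0,0],[0,0,0],[0,0,0],[0,0,0],[0,0,0],[0,0,0],[0,0,0]], rotation=[[0,0,-0.2],[0,0,-0.4],[0,0,-0.6],[0,0,-0.8],[0,0,-1],[0,0,-1],[0,0,-1],[0,0,-1]])

```text
clock: 14.25
eef_pos: [0.4313, 0.1488, 0.201]
tool_rot: [0.588, 0.809, -0.0, -0.0]
ft_force: [0.1, 0.8, 0.7]
grip_width: 0.0852
grasp_force: 0.0
```

>>> drive_tool(slide=[[0,0,0],[0,0,0],[0,0,0],[0,0,0],[0,0,0],[0,0,0],[0,0,0],[0,0,0]], rotation=[[0,0,-0.2],[0,0,-0.4],[0,0,-0.6],[0,0,-0.8],[0,0,-1],[0,0,-1],[0,0,-1],[0,0,-1]])

```text
clock: 15.25
eef_pos: [0.4313, 0.1488, 0.201]
tool_rot: [0.37, 0.929, -0.0, -0.0]
ft_force: [0.2, 0.6, 0.2]
grip_width: 0.0854
grasp_force: 0.0
```

>>> drive_tool(slide=[[0,0,0],[0,0,0],[0,0,0],[0,0,0],[0,0,0],[0,0,0],[0,0,0],[0,0,0]], rotation=[[0,0,-0.2],[0,0,-0.4],[0,0,-0.6],[0,0,-0.8],[0,0,-1],[0,0,-1],[0,0,-1],[0,0,-1]])

```text
clock: 16.25
eef_pos: [0.4313, 0.1488, 0.201]
tool_rot: [0.129, 0.992, -0.0, -0.0]
ft_force: [0.6, 0.0, -1.1]
grip_width: 0.0853
grasp_force: 0.0
```

>>> drive_tool(slide=[[0,0,0],[0,0,0],[0,0,0],[0,0,0],[0,0,0],[0,0,0],[0,0,0],[0,0,0]], rotation=[[0,0,-0.2],[0,0,-0.4],[0,0,-0.6],[0,0,-0.8],[0,0,-1],[0,0,-1],[0,0,-1],[0,0,-1]])

```text
clock: 17.25
eef_pos: [0.4313, 0.1488, 0.2009]
tool_rot: [-0.121, 0.993, -0.0, -0.0]
ft_force: [0.5, 0.3, 0.8]
grip_width: 0.0851
grasp_force: 0.0
```

```bash
python3 - <<'E'
import json
from plan import down
json.dump([431.5,149,201,*down(22+6*28.648).as_quat()],open("st.json","w"))
from h import *
o=bot.get_obs();print(o["clock"],o["eef_pos"],(R.from_quat(o["tool_rot"])*down(22+6*28.648).inv()).as_rotvec())
c,W=look("wrist");z=W[...,2]
near=np.hypot(W[...,0]-.4315,W[...,1]-.149)<.09
for n,lo,hi in(("cap",.145,.165),("bridge",.072,.085)):
    for m in comps(near&(z>lo)&(z<hi),100): print(n,rect(W,m))
E
```

```text
17.25 [0.43130074 0.14877198 0.20094951] [-4.19870491e-05  1.75990106e-04 -5.64396465e-04]
wrist (array([437.5, -98.1]), array([104.4,  42.6]), 8.0, 3876, array([41.5, 42.9, 44.1]))
wrist (array([430.8,  22.1]), array([104. ,  41.2]), 5.9, 3229, array([31.8, 33.1, 34.3]))
wrist (array([430.2, 277.2]), array([ 41.8, 103.1]), 81.6, 3161, array([42.2, 43.6, 44.7]))
cap (array([430.5, 147.8]), array([35. , 41.9]), 22.2, 2620, array([147.6, 151.2, 157.6]))
bridge (array([430.6, 147.9]), array([ 51.2, 102. ]), 22.0, 2825, array([76.9, 79.2, 80.4]))
```

```bash
python3 plan.py "431 148.5 110 202"  "431 148.5 205 202" "431 277.7 205 174" "431 277.7 112 171.6"
```

```text
[431.0, 148.5, 110.0, 202.0] slide [0.002, -0.001, 0.364] rot [0.0, 0.0, -0.283] rows 2 j6 -3.0
[431.0, 148.5, 205.0, 202.0] slide [0.0, 0.0, -0.38] rot [0.0, 0.0, 0.0] rows 2 j6 -3.0
[431.0, 277.7, 205.0, 174.0] slide [-0.193, 0.479, 0.0] rot [0.0, 0.0, 0.977] rows 3 j6 39.0
[431.0, 277.7, 112.0, 171.6] slide [0.0, 0.0, 0.372] rot [0.0, 0.0, 0.084] rows 2 j6 41.0
```

>>> drive_tool(slide=[[0.002,-0.001,0],[0.002,-0.001,0],[0.002,-0.001,0.08],[0.002,-0.001,0.16],[0.002,-0.001,0.24],[0.002,-0.001,0.31],[0.002,-0.001,0.364],[0.002,-0.001,0.364]], rotation=[[0,0,-0.15],[0,0,-0.283],[0,0,-0.283],[0,0,-0.283],[0,0,-0.283],[0,0,-0.283],[0,0,-0.283],[0,0,-0.283]])

```text
clock: 18.3
eef_pos: [0.4301, 0.1482, 0.1091]
tool_rot: [-0.191, 0.982, -0.0, -0.001]
ft_force: [0.4, -0.6, 0.2]
grip_width: 0.0855
grasp_force: 0.0
```

>>> drive_tool(slide=[[0,0,0],[0,0,0],[0,0,0],[0,0,0],[0,0,0],[0,0,0],[0,0,0],[0,0,0]], rotation=[[0,0,0],[0,0,0],[0,0,0],[0,0,0],[0,0,0],[0,0,0],[0,0,0],[0,0,0]], gripper=0)

```text
clock: 19.3
eef_pos: [0.4316, 0.1484, 0.1108]
tool_rot: [-0.191, 0.982, -0.0, 0.001]
ft_force: [0.6, -2.3, 5.7]
grip_width: 0.0414
grasp_force: 61.8
```

>>> drive_tool(slide=[[0,0,-0.06],[0,0,-0.14],[0,0,-0.22],[0,0,-0.3],[0,0,-0.36],[0,0,-0.38],[0,0,-0.38],[0,0,-0.38]], rotation=[[0,0,0],[0,0,0],[0,0,0],[0,0,0],[0,0,0],[0,0,0],[0,0,0],[0,0,0]])

```text
clock: 20.3
eef_pos: [0.4302, 0.1482, 0.2039]
tool_rot: [-0.191, 0.982, -0.0, -0.001]
ft_force: [0.6, 0.7, -4.8]
grip_width: 0.0413
grasp_force: 61.7
```

>>> drive_tool(slide=[[-0.028,0.07,0],[-0.06,0.15,0],[-0.092,0.23,0],[-0.125,0.31,0],[-0.153,0.38,0],[-0.177,0.44,0],[-0.193,0.479,0],[-0.193,0.479,0]], rotation=[[0,0,0.15],[0,0,0.3],[0,0,0.45],[0,0,0.6],[0,0,0.75],[0,0,0.9],[0,0,0.977],[0,0,0.977]])

```text
clock: 21.3
eef_pos: [0.4303, 0.2779, 0.204]
tool_rot: [0.051, 0.999, -0.001, -0.001]
ft_force: [0.7, -1.0, -4.3]
grip_width: 0.0414
grasp_force: 62.1
```

```bash
python3 - <<'E'
from h import *
c,W=look();c,W=look("wrist");save(c,"w3.png")
E
```

```text
scene (array([435. , -94.9]), array([105.2,  42.5]), 5.7, 297, array([42.3, 45. , 48. ]))
scene (array([428.1,  24.4]), array([103.3,  38.9]), 7.1, 339, array([32.2, 34.9, 37.8]))
scene (array([427.5, 278.8]), array([ 40.5, 102.4]), 82.1, 349, array([42. , 44.5, 47.3]))
wrist (array([408.5, 281.6]), array([40.8, 60.1]), 83.0, 1856, array([41.9, 43.3, 44.4]))
wrist (array([430.6,  22.3]), array([103.4,  41.7]), 6.9, 2814, array([31.5, 32.9, 34.1]))
```

>>> drive_tool(slide=[[0,0,0.05],[0,0,0.12],[0,0,0.19],[0,0,0.26],[0,0,0.32],[0,0,0.36],[0,0,0.372],[0,0,0.372]], rotation=[[0,0,0.084],[0,0,0.084],[0,0,0.084],[0,0,0.084],[0,0,0.084],[0,0,0.084],[0,0,0.084],[0,0,0.084]])

```text
clock: 22.4
eef_pos: [0.4307, 0.2775, 0.1121]
tool_rot: [0.073, 0.997, -0.0, -0.0]
ft_force: [-0.5, 0.1, -2.7]
grip_width: 0.0412
grasp_force: 62.2
```

>>> drive_tool(slide=[[0,0,0.004],[0,0,0.004],[0,0,0.004],[0,0,0.004],[0,0,0.004],[0,0,0.004],[0,0,0.004],[0,0,0.004]], rotation=[[0,0,0],[0,0,0],[0,0,0],[0,0,0],[0,0,0],[0,0,0],[0,0,0],[0,0,0]], gripper=1)

```text
clock: 23.4
eef_pos: [0.4307, 0.2775, 0.1109]
tool_rot: [0.073, 0.997, -0.0, -0.0]
ft_force: [-0.3, 0.6, 0.9]
grip_width: 0.0855
grasp_force: 0.0
```

```bash
cat >> h.py <<'E'
def gauge(c,W,x,y,zb=.015):
    z=W[...,2]-zb;near=np.hypot(W[...,0]-x,W[...,1]-y)<.09
    for n,lo,hi in(("cap",.13,.15),("bridge",.057,.07)):
        for m in comps(near&(z>lo)&(z<hi),60): print(n,rect(W,m))
E
python3 - <<'E'
from h import *
c,W=look();gauge(c,W,.431,.278);save(c,"s4.png")
c,W=look("side");save(c,"d4.png")
c,W=look("wrist");gauge(c,W,.431,.278)
E
```

```text
scene (array([435.2, -96. ]), array([103.6,  40.5]), 9.4, 298, array([42. , 44.8, 47.8]))
scene (array([429.4,  23.5]), array([103.9,  41. ]), 5.2, 346, array([32.3, 34.9, 38. ]))
scene (array([398.6, 283.5]), array([40.2, 43.3]), 84.4, 220, array([41.7, 44.5, 47.2]))
cap (array([426.6, 277.9]), array([43.3, 32. ]), 86.8, 196, array([146.1, 152.6, 159.1]))
bridge (array([426.6, 278. ]), array([103.5,  54.2]), 79.9, 418, array([74.2, 80. , 83.3]))
side (array([422.5, -81.6]), array([77.9, 11.8]), 9.4, 45, array([33.6, 37.9, 40.9]))
side (array([407.3,  33.6]), array([61.5, 21.1]), 12.4, 33, array([27.2, 30.9, 34.1]))
side (array([394.9, 286.9]), array([34.8, 35.4]), 83.3, 51, array([38.4, 41.6, 43.9]))
wrist (array([395.8, 282.8]), array([41.3, 34.6]), 81.7, 2441, array([42. , 43.2, 44.4]))
wrist (array([443. ,  25.8]), array([80.3, 41.1]), 3.8, 1869, array([30.6, 32.9, 33.9]))
cap (array([429.2, 277.6]), array([42.4, 35.8]), 82.5, 7080, array([147.1, 151.1, 157.5]))
cap (array([423.1, 228.7]), array([15.2, 24.3]), 81.0, 1455, array([146.1, 154.6, 162.5]))
cap (array([437.8, 326.7]), array([15.2, 24. ]), 82.4, 1457, array([146.1, 154.6, 162.6]))
bridge (array([429.4, 277.6]), array([102.4,  50.6]), 82.3, 5827, array([76.2, 79.2, 80.3]))
```

View pics/d4.png

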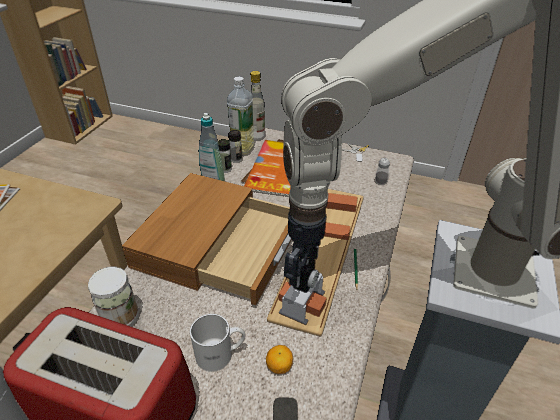

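The side view shows the gauge standing astride the left stone at about (300,300), with the cap at the expected 157 mm. On to stone C.

```bash
python3 plan.py "431 277.7 111 171.6" "431 277.7 205 171.6" "431 100 205 180" "431 22.8 205 186.2" "431 22.8 112 186.2"
```

```text
[431.0, 277.7, 111.0, 171.6] slide [0.0, 0.0, 0.004] rot [0.0, 0.0, 0.0] rows 1 j6 41.0
[431.0, 277.7, 205.0, 171.6] slide [0.0, 0.0, -0.376] rot [0.0, 0.0, 0.0] rows 2 j6 41.0
[431.0, 100.0, 205.0, 180.0] slide [-0.104, -0.703, 0.0] rot [0.0, 0.0, -0.293] rows 3 j6 13.0
[431.0, 22.8, 205.0, 186.2] slide [0.0, -0.309, 0.0] rot [0.0, 0.0, -0.217] rows 2 j6 -3.0
[431.0, 22.8, 112.0, 186.2] slide [0.0, 0.0, 0.372] rot [0.0, 0.0, 0.0] rows 2 j6 -3.0
```

>>> drive_tool(slide=[[0,0,0],[0,0,0],[0,0,0],[0,0,0],[0,0,0],[0,0,0],[0,0,0],[0,0,0]], rotation=[[0,0,0],[0,0,0],[0,0,0],[0,0,0],[0,0,0],[0,0,0],[0,0,0],[0,0,0]], gripper=0)

```text
clock: 24.55
eef_pos: [0.4308, 0.2774, 0.1111]
tool_rot: [0.073, 0.997, -0.0, 0.0]
ft_force: [-1.1, -1.3, 4.8]
grip_width: 0.0416
grasp_force: 61.3
```

>>> drive_tool(slide=[[0,0,-0.06],[0,0,-0.14],[0,0,-0.22],[0,0,-0.3],[0,0,-0.36],[0,0,-0.376],[0,0,-0.376],[0,0,-0.376]], rotation=[[0,0,0],[0,0,0],[0,0,0],[0,0,0],[0,0,0],[0,0,0],[0,0,0],[0,0,0]])

```text
clock: 25.55
eef_pos: [0.4302, 0.2772, 0.204]
tool_rot: [0.073, 0.997, -0.001, -0.001]
ft_force: [-0.6, 0.1, -4.7]
grip_width: 0.0413
grasp_force: 61.6
```

>>> drive_tool(slide=[[-0.015,-0.1,0],[-0.03,-0.2,0],[-0.046,-0.31,0],[-0.062,-0.42,0],[-0.078,-0.53,0],[-0.092,-0.62,0],[-0.1,-0.68,0],[-0.104,-0.703,0]], rotation=[[0,0,-0.04],[0,0,-0.08],[0,0,-0.12],[0,0,-0.16],[0,0,-0.2],[0,0,-0.24],[0,0,-0.28],[0,0,-0.293]])

```text
clock: 26.55
eef_pos: [0.4304, 0.0991, 0.2044]
tool_rot: [0.0, 1.0, -0.0, -0.001]
ft_force: [0.7, 0.6, -3.3]
grip_width: 0.0414
grasp_force: 62.3
```

```bash
python3 - <<'E'
from h import *
c,W=look();c,W=look("wrist");save(c,"w5.png")
E
```

```text
scene (array([435.3, -96.1]), array([103.1,  39.8]), 8.2, 261, array([42.5, 45.1, 48.3]))
scene (array([419.9,  22.6]), array([85.9, 40.7]), 8.2, 268, array([32.2, 35. , 38.2]))
scene (array([428.6, 279.1]), array([ 41.2, 104.7]), 83.1, 504, array([42. , 44.6, 47.4]))
wrist (array([429. ,  21.4]), array([100.4,  40.4]), 5.5, 1591, array([31.9, 33.1, 34.4]))
wrist (array([430.2, 277.6]), array([ 41.6, 103.2]), 82.3, 3327, array([42.2, 43.6, 44.7]))
wrist (array([436.8, -98.4]), array([103. ,  41.7]), 7.5, 3145, array([41.7, 43.1, 44.3]))
```

>>> drive_tool(slide=[[0,-0.06,0],[0,-0.12,0],[0,-0.18,0],[0,-0.24,0],[0,-0.29,0],[0,-0.309,0],[0,-0.309,0],[0,-0.309,0]], rotation=[[0,0,-0.05],[0,0,-0.1],[0,0,-0.15],[0,0,-0.19],[0,0,-0.217],[0,0,-0.217],[0,0,-0.217],[0,0,-0.217]])

```text
clock: 27.65
eef_pos: [0.4309, 0.0232, 0.2049]
tool_rot: [-0.055, 0.999, 0.0, -0.0]
ft_force: [-0.1, 0.4, -4.0]
grip_width: 0.0413
grasp_force: 62.3
```

>>> drive_tool(slide=[[0,0,0.05],[0,0,0.12],[0,0,0.19],[0,0,0.26],[0,0,0.32],[0,0,0.36],[0,0,0.372],[0,0,0.372]], rotation=[[0,0,0],[0,0,0],[0,0,0],[0,0,0],[0,0,0],[0,0,0],[0,0,0],[0,0,0]])

```text
clock: 28.65
eef_pos: [0.4308, 0.0227, 0.112]
tool_rot: [-0.054, 0.999, -0.0, -0.0]
ft_force: [-1.1, -0.3, -3.6]
grip_width: 0.0416
grasp_force: 62.4
```

>>> drive_tool(slide=[[0,0,0.004],[0,0,0.004],[0,0,0.004],[0,0,0.004],[0,0,0.004],[0,0,0.004],[0,0,0.004],[0,0,0.004]], rotation=[[0,0,0],[0,0,0],[0,0,0],[0,0,0],[0,0,0],[0,0,0],[0,0,0],[0,0,0]], gripper=1)

```text
clock: 29.65
eef_pos: [0.4308, 0.0226, 0.1109]
tool_rot: [-0.054, 0.999, 0.0, -0.0]
ft_force: [-0.3, 0.5, 0.4]
grip_width: 0.0855
grasp_force: 0.0
```

```bash
python3 - <<'E'
from h import *
c,W=look();gauge(c,W,.431,.023);save(c,"s6.png")
c,W=look("wrist");gauge(c,W,.431,.023)
E
python3 plan.py "431 22.8 111 186.2" "431 22.8 205 186.2" "434 -50 205 187.7" "437.5 -97.5 205 187.7" "437.5 -97.5 112 187.7"
```

```text
scene (array([424.9, -97.2]), array([84. , 37.6]), 5.9, 202, array([42.8, 45.5, 48.3]))
scene (array([398. ,  19.5]), array([38.4, 40.4]), 8.2, 126, array([32.2, 34.8, 37.7]))
scene (array([429.2, 279.1]), array([ 40.7, 104.5]), 82.6, 513, array([42. , 44.7, 47.4]))
cap (array([420. ,  40.5]), array([21.3, 77.9]), 1.1, 124, array([146. , 152. , 159.5]))
bridge (array([428.5,  23.3]), array([ 53.7, 103.3]), 6.5, 267, array([74.2, 80.4, 83.9]))
wrist (array([437. , -98.6]), array([104. ,  42.1]), 7.9, 6248, array([41.9, 43.1, 44.2]))
wrist (array([397.6,  17.5]), array([37.1, 41.2]), 6.2, 2354, array([32. , 33.3, 34.4]))
wrist (array([462.2, 256. ]), array([51.6, 22.2]), 22.0, 718, array([41.6, 43.5, 44.6]))
cap (array([429.1,  22.4]), array([35.5, 42.3]), 6.6, 7039, array([147.2, 151.2, 157.5]))
cap (array([435.9, -26.4]), array([23.8, 14.5]), 5.5, 1441, array([146.2, 154.6, 162.5]))
cap (array([425.1,  71.7]), array([23.9, 14.8]), 5.9, 1452, array([146.2, 154.8, 162.7]))
bridge (array([429.1,  22.5]), array([ 51.3, 102.5]), 6.6, 5838, array([76.3, 79.2, 80.3]))
[431.0, 22.8, 111.0, 186.2] slide [0.0, 0.0, 0.004] rot [0.0, 0.0, 0.0] rows 1 j6 -3.0
[431.0, 22.8, 205.0, 186.2] slide [0.0, 0.0, -0.376] rot [0.0, 0.0, 0.0] rows 2 j6 -3.0
[434.0, -50.0, 205.0, 187.7] slide [0.02, -0.291, 0.0] rot [0.0, 0.0, -0.052] rows 2 j6 -14.0
[437.5, -97.5, 205.0, 187.7] slide [0.011, -0.19, 0.0] rot [0.0, 0.0, 0.0] rows 1 j6 -20.0
[437.5, -97.5, 112.0, 187.7] slide [0.0, 0.0, 0.372] rot [0.0, 0.0, 0.0] rows 2 j6 -20.0
```

>>> drive_tool(slide=[[0,0,0],[0,0,0],[0,0,0],[0,0,0],[0,0,0],[0,0,0],[0,0,0],[0,0,0]], rotation=[[0,0,0],[0,0,0],[0,0,0],[0,0,0],[0,0,0],[0,0,0],[0,0,0],[0,0,0]], gripper=0)

```text
clock: 30.75
eef_pos: [0.4311, 0.0225, 0.1111]
tool_rot: [-0.054, 0.999, -0.0, 0.0]
ft_force: [0.5, -1.5, 2.7]
grip_width: 0.0414
grasp_force: 61.3
```

>>> drive_tool(slide=[[0,0,-0.06],[0,0,-0.14],[0,0,-0.22],[0,0,-0.3],[0,0,-0.36],[0,0,-0.376],[0,0,-0.376],[0,0,-0.376]], rotation=[[0,0,0],[0,0,0],[0,0,0],[0,0,0],[0,0,0],[0,0,0],[0,0,0],[0,0,0]])

```text
clock: 31.75
eef_pos: [0.43, 0.0227, 0.2039]
tool_rot: [-0.054, 0.999, 0.0, -0.001]
ft_force: [0.1, -0.1, -4.1]
grip_width: 0.0419
grasp_force: 61.4
```

>>> drive_tool(slide=[[0.004,-0.05,0],[0.008,-0.11,0],[0.012,-0.17,0],[0.016,-0.23,0],[0.02,-0.28,0],[0.02,-0.291,0],[0.02,-0.291,0],[0.02,-0.291,0]], rotation=[[0,0,-0.02],[0,0,-0.04],[0,0,-0.052],[0,0,-0.052],[0,0,-0.052],[0,0,-0.052],[0,0,-0.052],[0,0,-0.052]])

```text
clock: 32.75
eef_pos: [0.4338, -0.0499, 0.205]
tool_rot: [-0.068, 0.998, 0.0, -0.0]
ft_force: [0.4, -0.7, -2.5]
grip_width: 0.0412
grasp_force: 61.8
```

```bash
python3 - <<'E'
from h import *
c,W=look();c,W=look("wrist")
E
```

```text
scene (array([414.4, -99.6]), array([60.4, 38.1]), 11.2, 146, array([41.9, 44.7, 47.9]))
scene (array([429.2,  23. ]), array([102.9,  42.9]), 7.1, 340, array([31.8, 34.6, 38. ]))
scene (array([436.7, 324.2]), array([ 39.5, 105.2]), 81.4, 548, array([41.9, 44.4, 47.3]))
wrist (array([ 417. , -101.7]), array([63.3, 41.2]), 8.2, 1666, array([41.8, 43.2, 44.3]))
wrist (array([409.3,  18.7]), array([60.3, 40.5]), 6.1, 1201, array([32. , 33.3, 34.5]))
```

Stone A, already measured, was knocked aside to y≈324. Stone D hasn't moved, so I'll continue.

>>> drive_tool(slide=[[0.002,-0.04,0],[0.004,-0.08,0],[0.006,-0.12,0],[0.009,-0.16,0],[0.011,-0.19,0],[0.011,-0.19,0],[0.011,-0.19,0],[0.011,-0.19,0]], rotation=[[0,0,0],[0,0,0],[0,0,0],[0,0,0],[0,0,0],[0,0,0],[0,0,0],[0,0,0]])

```text
clock: 33.85
eef_pos: [0.4374, -0.0974, 0.205]
tool_rot: [-0.068, 0.998, 0.0, -0.0]
ft_force: [-0.2, 0.2, -4.4]
grip_width: 0.0412
grasp_force: 62.0
```

>>> drive_tool(slide=[[0,0,0.05],[0,0,0.12],[0,0,0.19],[0,0,0.26],[0,0,0.32],[0,0,0.36],[0,0,0.372],[0,0,0.372]], rotation=[[0,0,0],[0,0,0],[0,0,0],[0,0,0],[0,0,0],[0,0,0],[0,0,0],[0,0,0]])

```text
clock: 34.85
eef_pos: [0.4373, -0.0976, 0.112]
tool_rot: [-0.067, 0.998, 0.0, -0.0]
ft_force: [-0.7, 0.0, -2.7]
grip_width: 0.0412
grasp_force: 62.1
```

>>> drive_tool(slide=[[0,0,0.004],[0,0,0.004],[0,0,0.004],[0,0,0.004],[0,0,0.004],[0,0,0.004],[0,0,0.004],[0,0,0.004]], rotation=[[0,0,0],[0,0,0],[0,0,0],[0,0,0],[0,0,0],[0,0,0],[0,0,0],[0,0,0]], gripper=1)

```text
clock: 35.85
eef_pos: [0.4374, -0.0977, 0.1109]
tool_rot: [-0.067, 0.998, 0.0, -0.0]
ft_force: [0.5, -0.5, -0.0]
grip_width: 0.0853
grasp_force: 0.0
```

```bash
python3 - <<'E'
from h import *
c,W=look("wrist");gauge(c,W,.4375,-.0975);save(c,"w7.png")
E
python3 plan.py "437.5 -97.5 111 187.7" "437.5 -97.5 205 187.7" "478 -302 205 181" "478 -302 97.5 181" "478 -302 96.5 181"
```

```text
wrist (array([ 402.7, -104. ]), array([33.5, 41.3]), 7.9, 2385, array([41.9, 43.3, 44.4]))
wrist (array([430.8,  20.8]), array([103.9,  41.8]), 6.5, 5626, array([32.3, 33.5, 34.5]))
cap (array([435.6, -97.8]), array([36. , 42.4]), 8.2, 7072, array([147.2, 151.2, 157.5]))
cap (array([ 444. , -146.5]), array([23.7, 14.7]), 7.5, 1454, array([146.1, 154.7, 162.6]))
cap (array([430.5, -48.9]), array([23.8, 14.7]), 7.7, 1452, array([146.1, 154.6, 162.6]))
bridge (array([436. , -97.5]), array([ 50.5, 102.5]), 7.3, 5816, array([76. , 79.2, 80.3]))
[437.5, -97.5, 111.0, 187.7] slide [0.0, 0.0, 0.004] rot [0.0, 0.0, 0.0] rows 1 j6 -20.0
[437.5, -97.5, 205.0, 187.7] slide [0.0, 0.0, -0.376] rot [0.0, 0.0, 0.0] rows 2 j6 -20.0
[478.0, -302.0, 205.0, 181.0] slide [-0.051, -0.832, 0.0] rot [0.0, 0.0, 0.234] rows 4 j6 -33.0
[478.0, -302.0, 97.5, 181.0] slide [0.0, 0.0, 0.43] rot [0.0, 0.0, 0.0] rows 2 j6 -33.0
[478.0, -302.0, 96.5, 181.0] slide [0.0, 0.0, 0.004] rot [0.0, 0.0, 0.0] rows 1 j6 -33.0
```

View pics/w7.png

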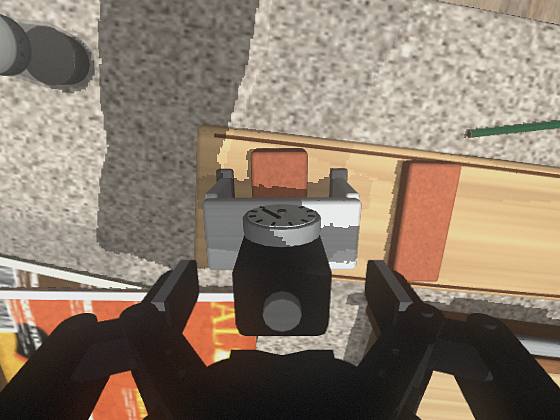

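The wrist view shows the gauge squarely astride the right stone, with its legs at (225,185) and (340,185), the dial facing the robot and the fingers clear. I'll return it to its original spot.

>>> drive_tool(slide=[[0,0,0],[0,0,0],[0,0,0],[0,0,0],[0,0,0],[0,0,0],[0,0,0],[0,0,0]], rotation=[[0,0,0],[0,0,0],[0,0,0],[0,0,0],[0,0,0],[0,0,0],[0,0,0],[0,0,0]], gripper=0)

```text
clock: 36.9
eef_pos: [0.4376, -0.0976, 0.1111]
tool_rot: [-0.067, 0.998, 0.0, 0.0]
ft_force: [0.2, 1.5, 3.3]
grip_width: 0.0414
grasp_force: 61.1
```

>>> drive_tool(slide=[[0,0,-0.06],[0,0,-0.14],[0,0,-0.22],[0,0,-0.3],[0,0,-0.36],[0,0,-0.376],[0,0,-0.376],[0,0,-0.376]], rotation=[[0,0,0],[0,0,0],[0,0,0],[0,0,0],[0,0,0],[0,0,0],[0,0,0],[0,0,0]])

```text
clock: 37.9
eef_pos: [0.4367, -0.0976, 0.2038]
tool_rot: [-0.067, 0.998, 0.0, -0.001]
ft_force: [0.5, -0.7, -3.9]
grip_width: 0.0416
grasp_force: 61.5
```

>>> drive_tool(slide=[[-0.007,-0.11,0],[-0.015,-0.24,0],[-0.023,-0.37,0],[-0.031,-0.5,0],[-0.039,-0.63,0],[-0.046,-0.75,0],[-0.051,-0.832,0],[-0.051,-0.832,0]], rotation=[[0,0,0.03],[0,0,0.07],[0,0,0.11],[0,0,0.15],[0,0,0.19],[0,0,0.22],[0,0,0.234],[0,0,0.234]])

```text
clock: 38.9
eef_pos: [0.4777, -0.3032, 0.2035]
tool_rot: [-0.008, 1.0, 0.0, -0.001]
ft_force: [-0.3, 0.7, -4.2]
grip_width: 0.0415
grasp_force: 62.6
```

>>> drive_tool(slide=[[0,0,0.06],[0,0,0.14],[0,0,0.22],[0,0,0.3],[0,0,0.37],[0,0,0.42],[0,0,0.43],[0,0,0.43]], rotation=[[0,0,0],[0,0,0],[0,0,0],[0,0,0],[0,0,0],[0,0,0],[0,0,0],[0,0,0]])

```text
clock: 39.9
eef_pos: [0.4782, -0.3019, 0.0976]
tool_rot: [-0.009, 1.0, -0.0, 0.0]
ft_force: [-0.4, -0.7, -3.9]
grip_width: 0.0413
grasp_force: 62.6
```

>>> drive_tool(slide=[[0,0,0.004],[0,0,0.004],[0,0,0.004],[0,0,0.004],[0,0,0.004],[0,0,0.004],[0,0,0.004],[0,0,0.004]], rotation=[[0,0,0],[0,0,0],[0,0,0],[0,0,0],[0,0,0],[0,0,0],[0,0,0],[0,0,0]], gripper=1)

```text
clock: 40.9
eef_pos: [0.478, -0.302, 0.0964]
tool_rot: [-0.009, 1.0, 0.0, -0.0]
ft_force: [0.1, -0.2, -0.6]
grip_width: 0.0854
grasp_force: 0.0
```

```bash
python3 plan.py "478 -302 200 181" "437.5 -97.8 200 187.8" "437.5 -97.8 21 187.8"
```

```text
[478.0, -302.0, 200.0, 181.0] slide [0.0, 0.0, -0.414] rot [0.0, 0.0, 0.0] rows 2 j6 -33.0
[437.5, -97.8, 200.0, 187.8] slide [0.148, 0.819, 0.0] rot [0.0, 0.0, -0.237] rows 4 j6 -20.0
[437.5, -97.8, 21.0, 187.8] slide [0.0, 0.0, 0.716] rot [0.0, 0.0, 0.0] rows 3 j6 -20.0
```

>>> drive_tool(slide=[[0,0,-0.06],[0,0,-0.15],[0,0,-0.25],[0,0,-0.35],[0,0,-0.414],[0,0,-0.414],[0,0,-0.414],[0,0,-0.414]], rotation=[[0,0,0],[0,0,0],[0,0,0],[0,0,0],[0,0,0],[0,0,0],[0,0,0],[0,0,0]])

```text
clock: 41.9
eef_pos: [0.4775, -0.3018, 0.199]
tool_rot: [-0.009, 1.0, 0.0, -0.001]
ft_force: [-0.7, -0.2, -0.7]
grip_width: 0.0851
grasp_force: 0.0
```

>>> drive_tool(slide=[[0.02,0.11,0],[0.044,0.24,0],[0.068,0.37,0],[0.092,0.5,0],[0.116,0.63,0],[0.138,0.76,0],[0.148,0.819,0],[0.148,0.819,0]], rotation=[[0,0,-0.04],[0,0,-0.08],[0,0,-0.12],[0,0,-0.16],[0,0,-0.2],[0,0,-0.237],[0,0,-0.237],[0,0,-0.237]])

```text
clock: 42.9
eef_pos: [0.4373, -0.0976, 0.1998]
tool_rot: [-0.069, 0.998, -0.0, -0.0]
ft_force: [0.3, -0.2, -0.1]
grip_width: 0.0852
grasp_force: 0.0
```

```bash
python3 - <<'E'
from h import *
c,W=look("wrist");gauge(c,W,.478,-.302,0)
c,W=look("scene");gauge(c,W,.478,-.302,0)
E
```

```text
wrist (array([437.3, -99.2]), array([102.9,  40.9]), 8.2, 3111, array([42.1, 43.3, 44.5]))
wrist (array([430.6,  20.8]), array([103. ,  41.3]), 6.5, 3173, array([32.1, 33.5, 34.6]))
cap (array([ 476.6, -300.5]), array([35.9, 41.7]), 1.3, 2095, array([131.5, 135.8, 142.3]))
bridge (array([ 476.9, -301.2]), array([ 50.9, 102.5]), 1.0, 2165, array([59.1, 63.9, 65.6]))
scene (array([435.5, -96.6]), array([103.8,  40.7]), 8.0, 290, array([41.7, 44.9, 48. ]))
scene (array([428.6,  22.9]), array([103.7,  41.2]), 7.2, 340, array([32.2, 34.7, 37.6]))
scene (array([436.5, 325. ]), array([ 40.9, 104.9]), 81.2, 549, array([42. , 44.6, 47.4]))
cap (array([ 475.7, -300.3]), array([33.9, 41.1]), 2.4, 86, array([130.8, 135.9, 143.5]))
bridge (array([ 477.7, -298.3]), array([ 54.8, 100.9]), 3.3, 183, array([58.4, 65.6, 69.2]))
```

>>> drive_tool(slide=[[0,0,0.1],[0,0,0.22],[0,0,0.34],[0,0,0.46],[0,0,0.58],[0,0,0.68],[0,0,0.716],[0,0,0.716]], rotation=[[0,0,0],[0,0,0],[0,0,0],[0,0,0],[0,0,0],[0,0,0],[0,0,0],[0,0,0]])

```text
clock: 44.0
eef_pos: [0.4373, -0.0986, 0.0207]
tool_rot: [-0.068, 0.998, 0.0, -0.001]
ft_force: [-0.2, 0.1, 0.8]
grip_width: 0.0859
grasp_force: 0.0
```

>>> drive_tool(slide=[[0,0,0],[0,0,0],[0,0,0],[0,0,0],[0,0,0],[0,0,0],[0,0,0],[0,0,0]], rotation=[[0,0,0],[0,0,0],[0,0,0],[0,0,0],[0,0,0],[0,0,0],[0,0,0],[0,0,0]], gripper=0)

```text
clock: 45.0
eef_pos: [0.4385, -0.0985, 0.0222]
tool_rot: [-0.068, 0.998, -0.001, 0.001]
ft_force: [-0.7, -1.2, 4.4]
grip_width: 0.0408
grasp_force: 62.5
```

```bash
python3 plan.py "437.5 -97.8 150 187.8" "602 107.5 150 178" "602 107.5 29 178" "602 107.5 28 178" "602 107.5 150 178"
```

```text
[437.5, -97.8, 150.0, 187.8] slide [0.0, 0.0, -0.516] rot [0.0, 0.0, 0.0] rows 3 j6 -20.0
[602.0, 107.5, 150.0, 178.0] slide [-0.763, 0.725, 0.0] rot [0.0, 0.0, 0.342] rows 5 j6 12.0
[602.0, 107.5, 29.0, 178.0] slide [0.0, 0.0, 0.484] rot [0.0, 0.0, 0.0] rows 2 j6 12.0
[602.0, 107.5, 28.0, 178.0] slide [0.0, 0.0, 0.004] rot [0.0, 0.0, 0.0] rows 1 j6 12.0
[602.0, 107.5, 150.0, 178.0] slide [0.0, 0.0, -0.488] rot [0.0, 0.0, 0.0] rows 2 j6 12.0
```

>>> drive_tool(slide=[[0,0,-0.06],[0,0,-0.15],[0,0,-0.26],[0,0,-0.37],[0,0,-0.46],[0,0,-0.516],[0,0,-0.516],[0,0,-0.516]], rotation=[[0,0,0],[0,0,0],[0,0,0],[0,0,0],[0,0,0],[0,0,0],[0,0,0],[0,0,0]])

```text
clock: 46.0
eef_pos: [0.4366, -0.0978, 0.149]
tool_rot: [-0.068, 0.998, 0.0, -0.001]
ft_force: [-0.3, 0.3, -3.2]
grip_width: 0.0409
grasp_force: 61.5
```

>>> drive_tool(slide=[[-0.084,0.08,0],[-0.189,0.18,0],[-0.305,0.29,0],[-0.421,0.4,0],[-0.536,0.51,0],[-0.642,0.61,0],[-0.72,0.685,0],[-0.763,0.725,0]], rotation=[[0,0,0.04],[0,0,0.09],[0,0,0.14],[0,0,0.19],[0,0,0.24],[0,0,0.29],[0,0,0.33],[0,0,0.342]])

```text
clock: 47.0
eef_pos: [0.6015, 0.1085, 0.148]
tool_rot: [0.017, 1.0, -0.0, -0.002]
ft_force: [-0.4, -0.1, -4.1]
grip_width: 0.0405
grasp_force: 61.4
```

```bash
python3 - <<'E'
from h import *
o=bot.get_obs();print(o["eef_pos"],o["grip_width"],o["ft_force"])
c,W=look("wrist");save(c,"w8.png")
z=W[...,2];a=np.radians(-2);c0=np.array([776.5,151])/1000
d=W[...,:2]-c0;X=d@[np.cos(a),np.sin(a)];Y=d@[-np.sin(a),np.cos(a)]
m=(z>.066)&(z<.073)&(X<-.2)&(X>-.3);print("front top",rect(W,m),np.nanpercentile(X[m],[2,50,98]))
m=(z>.055)&(z<.063)&(X>-.23)&(X<-.12)
for s in(1,-1): q=m&(Y*s>.1)&(Y*s<.18);print("wall",s,q.sum(),np.nanpercentile(Y[q],[2,50,98]) if q.sum() else "")
m=(z>.076)&(z<.088)&(abs(X)<.13)&(abs(Y)<.12);print("chest front X",np.nanpercentile(X[m],[1]))
E
```

```text
[0.60154085 0.10846912 0.14796987] 0.04050219696006306 [-0.41359396 -0.12388823 -4.05310883]
wrist (array([457.5,  25. ]), array([52.9, 41.9]), 5.5, 3504, array([31.5, 33. , 34.3]))
wrist (array([467.2, 318.1]), array([42.7, 47.7]), 84.9, 2743, array([41.8, 43.4, 44.7]))
front top (array([524.2, 160.3]), array([324. ,  26.3]), 88.0, 8460, array([67.6, 69.2, 70.4])) [-0.25338903 -0.24661427 -0.23973191]
wall 1 1470 [0.14326371 0.1451889  0.15037779]
wall -1 1130 [-0.1493508  -0.14559149 -0.14308086]
chest front X [-0.10082613]
```

View pics/w8.png

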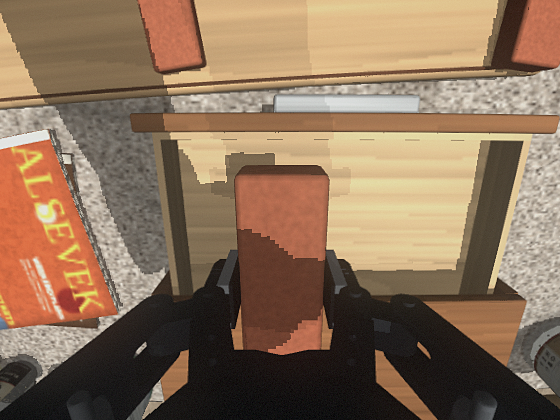

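The stone hangs over the right half of the drawer, centred at about (282,260) in the picture, with both walls clear. I'll lower it.

>>> drive_tool(slide=[[0,0,0.06],[0,0,0.14],[0,0,0.22],[0,0,0.3],[0,0,0.38],[0,0,0.44],[0,0,0.476],[0,0,0.476]], rotation=[[0,0,0],[0,0,0],[0,0,0],[0,0,0],[0,0,0],[0,0,0],[0,0,0],[0,0,0]])

```text
clock: 48.05
eef_pos: [0.6017, 0.1071, 0.0308]
tool_rot: [0.018, 1.0, -0.0, -0.0]
ft_force: [1.4, 1.0, -2.8]
grip_width: 0.0406
grasp_force: 61.5
```

>>> drive_tool(slide=[[0,0,0],[0,0,0],[0,0,0],[0,0,0],[0,0,0],[0,0,0],[0,0,0],[0,0,0]], rotation=[[0,0,0],[0,0,0],[0,0,0],[0,0,0],[0,0,0],[0,0,0],[0,0,0],[0,0,0]], gripper=1)

```text
clock: 49.05
eef_pos: [0.6017, 0.1075, 0.0309]
tool_rot: [0.017, 1.0, -0.0, -0.0]
ft_force: [0.1, -0.5, 0.1]
grip_width: 0.0854
grasp_force: 0.0
```

>>> drive_tool(slide=[[0,0,-0.06],[0,0,-0.15],[0,0,-0.25],[0,0,-0.35],[0,0,-0.44],[0,0,-0.476],[0,0,-0.476],[0,0,-0.476]], rotation=[[0,0,0],[0,0,0],[0,0,0],[0,0,0],[0,0,0],[0,0,0],[0,0,0],[0,0,0]])

```text
clock: 50.05
eef_pos: [0.6011, 0.1073, 0.1489]
tool_rot: [0.017, 1.0, -0.0, -0.001]
ft_force: [0.5, -0.3, 0.4]
grip_width: 0.0856
grasp_force: 0.0
```

```bash
python3 - <<'E'
from h import *
look("scene");look("wrist")
E
python3 plan.py "432 21.8 150 186.5" "432 21.8 21.5 186.5"
```

```text
scene (array([599.3, 110. ]), array([ 39.6, 100.7]), 89.8, 303, array([49.3, 52. , 55.2]))
scene (array([429.2,  22.5]), array([103. ,  41.4]), 5.6, 345, array([32.1, 34.9, 38.2]))
scene (array([436.8, 325.1]), array([ 41.1, 106.2]), 80.4, 541, array([42. , 44.8, 47.5]))
wrist (array([456.9,  24.9]), array([53.5, 41.7]), 5.4, 3541, array([31.5, 33. , 34.3]))
wrist (array([467.6, 315.9]), array([40.4, 48.2]), 88.5, 2704, array([41.8, 43.4, 44.7]))
wrist (array([600.8, 107.6]), array([ 41.2, 103.3]), 87.9, 4470, array([49.1, 50.3, 51.4]))
wrist (array([608.4, 117.5]), array([ 9.1, 21. ]), 21.5, 74, array([49.2, 50.5, 51.5]))
[432.0, 21.8, 150.0, 186.5] slide [0.667, -0.367, 0.0] rot [0.0, 0.0, -0.297] rows 4 j6 -4.0
[432.0, 21.8, 21.5, 186.5] slide [0.0, 0.0, 0.514] rot [0.0, 0.0, 0.0] rows 3 j6 -4.0
```

>>> drive_tool(slide=[[0.08,-0.044,0],[0.18,-0.1,0],[0.28,-0.154,0],[0.38,-0.21,0],[0.48,-0.264,0],[0.58,-0.32,0],[0.64,-0.352,0],[0.667,-0.367,0]], rotation=[[0,0,-0.04],[0,0,-0.08],[0,0,-0.12],[0,0,-0.16],[0,0,-0.2],[0,0,-0.25],[0,0,-0.28],[0,0,-0.297]])

```text
clock: 51.15
eef_pos: [0.4308, 0.0212, 0.1496]
tool_rot: [-0.057, 0.998, 0.0, -0.001]
ft_force: [0.3, 0.2, -0.5]
grip_width: 0.0856
grasp_force: 0.0
```

>>> drive_tool(slide=[[0,0,0],[0,0,0.1],[0,0,0.2],[0,0,0.3],[0,0,0.4],[0,0,0.48],[0,0,0.514],[0,0,0.514]], rotation=[[0,0,0],[0,0,0],[0,0,0],[0,0,0],[0,0,0],[0,0,0],[0,0,0],[0,0,0]])

```text
clock: 52.15
eef_pos: [0.432, 0.0217, 0.0211]
tool_rot: [-0.057, 0.998, 0.0, -0.001]
ft_force: [0.6, 0.3, 0.1]
grip_width: 0.0852
grasp_force: 0.0
```

>>> drive_tool(slide=[[0,0,0],[0,0,0],[0,0,0],[0,0,0],[0,0,0],[0,0,0],[0,0,0],[0,0,0]], rotation=[[0,0,0],[0,0,0],[0,0,0],[0,0,0],[0,0,0],[0,0,0],[0,0,0],[0,0,0]], gripper=0)

```text
clock: 53.15
eef_pos: [0.4327, 0.0215, 0.0225]
tool_rot: [-0.057, 0.998, -0.0, 0.001]
ft_force: [-1.5, -1.2, 4.6]
grip_width: 0.0404
grasp_force: 60.8
```

```bash
python3 plan.py "432 21.8 150 186.5" "612 -190 150 186" "612 -190 22.5 186"
```

```text
[432.0, 21.8, 150.0, 186.5] slide [0.0, 0.0, -0.514] rot [0.0, 0.0, 0.0] rows 3 j6 -4.0
[612.0, -190.0, 150.0, 186.0] slide [-0.619, -0.923, 0.0] rot [0.0, 0.0, 0.017] rows 5 j6 -23.0
[612.0, -190.0, 22.5, 186.0] slide [0.0, 0.0, 0.51] rot [0.0, 0.0, 0.0] rows 3 j6 -23.0
```

>>> drive_tool(slide=[[0,0,-0.06],[0,0,-0.15],[0,0,-0.26],[0,0,-0.37],[0,0,-0.46],[0,0,-0.514],[0,0,-0.514],[0,0,-0.514]], rotation=[[0,0,0],[0,0,0],[0,0,0],[0,0,0],[0,0,0],[0,0,0],[0,0,0],[0,0,0]])

```text
clock: 54.15
eef_pos: [0.4312, 0.0215, 0.149]
tool_rot: [-0.057, 0.998, -0.0, -0.001]
ft_force: [0.6, 0.9, -2.4]
grip_width: 0.0402
grasp_force: 61.3
```

>>> drive_tool(slide=[[-0.067,-0.1,0],[-0.154,-0.23,0],[-0.248,-0.37,0],[-0.342,-0.51,0],[-0.436,-0.65,0],[-0.523,-0.78,0],[-0.59,-0.88,0],[-0.619,-0.923,0]], rotation=[[0,0,0.01],[0,0,0.01],[0,0,0.01],[0,0,0.017],[0,0,0.017],[0,0,0.017],[0,0,0.017],[0,0,0.017]])

```text
clock: 55.15
eef_pos: [0.6117, -0.1912, 0.1477]
tool_rot: [-0.052, 0.999, 0.001, -0.001]
ft_force: [-0.1, 0.8, -1.9]
grip_width: 0.04
grasp_force: 61.3
```

```bash
python3 - <<'E'
from h import *
o=bot.get_obs();print(o["eef_pos"],o["grip_width"])
c,W=look("wrist");save(c,"w9.png")
z=W[...,2]
for m in comps((z>.008)&(z<.016)&(W[...,1]<-.05)&(W[...,0]>.5),300): print(rect(W,m))
E
```

```text
[ 0.61174105 -0.19117847  0.14773338] 0.0399769888212627
(array([ 503.1, -110.7]), array([  6.3, 121. ]), 0.1, 861, array([10. , 13.9, 15.6]))
(array([ 641.9, -240.7]), array([196.5, 286.7]), 7.7, 35204, array([11.9, 13.3, 14.6]))
```

View pics/w9.png

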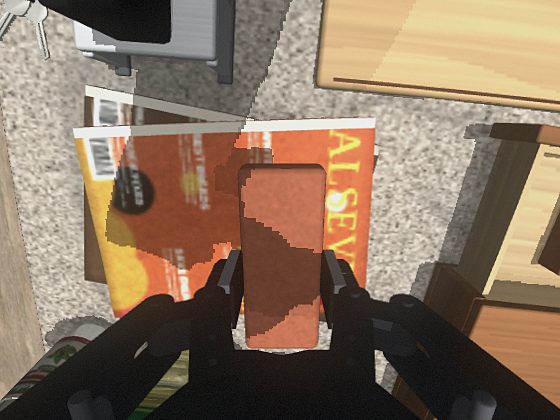

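The stone hangs over the orange cover, spanning x 242–325 of the cover's 75–375. I'll shift it 20 mm inwards and lower it.

>>> drive_tool(slide=[[0,-0.08,0.06],[0,-0.08,0.14],[0,-0.08,0.23],[0,-0.08,0.32],[0,-0.08,0.41],[0,-0.08,0.48],[0,-0.08,0.51],[0,-0.08,0.51]], rotation=[[0,0,0],[0,0,0],[0,0,0],[0,0,0],[0,0,0],[0,0,0],[0,0,0],[0,0,0]])

```text
clock: 56.2
eef_pos: [0.6135, -0.21, 0.022]
tool_rot: [-0.053, 0.999, 0.0, -0.001]
ft_force: [0.8, 0.2, -0.8]
grip_width: 0.0404
grasp_force: 61.4
```

>>> drive_tool(slide=[[0,0,0],[0,0,0],[0,0,0],[0,0,0],[0,0,0],[0,0,0],[0,0,0],[0,0,0]], rotation=[[0,0,0],[0,0,0],[0,0,0],[0,0,0],[0,0,0],[0,0,0],[0,0,0],[0,0,0]], gripper=1)

```text
clock: 57.2
eef_pos: [0.6139, -0.2101, 0.0224]
tool_rot: [-0.053, 0.999, -0.0, -0.0]
ft_force: [-0.6, 0.1, -0.9]
grip_width: 0.0854
grasp_force: 0.0
```

>>> drive_tool(slide=[[0,0,-0.06],[0,0,-0.15],[0,0,-0.25],[0,0,-0.35],[0,0,-0.46],[0,0,-0.55],[0,0,-0.59],[0,0,-0.59]], rotation=[[0,0,0],[0,0,0],[0,0,0],[0,0,0],[0,0,0],[0,0,0],[0,0,0],[0,0,0]])

```text
clock: 58.2
eef_pos: [0.6145, -0.2102, 0.1712]
tool_rot: [-0.053, 0.999, -0.0, 0.001]
ft_force: [0.7, -0.4, -0.4]
grip_width: 0.0852
grasp_force: 0.0
```

```bash
python3 - <<'E'
from h import *
from plan import down
import json
c,W=look("scene");save(c,"s10.png")
p=np.array([612,-190,170.])+down(186).apply([0,-20,0]);print(p,bot.get_obs()["eef_pos"])
json.dump([*p,*down(186).as_quat()],open("st.json","w"))
E
python3 plan.py "560 20 170 180" "437 240 170 171.6"
```

```text
scene (array([ 610.1, -208.7]), array([105.9,  49.3]), 6.1, 240, array([30. , 32.5, 35.6]))
scene (array([600.9, 109.9]), array([ 40.1, 103.5]), 87.0, 305, array([49.4, 52.1, 54.7]))
scene (array([437.4, 324.5]), array([ 40.9, 105.3]), 80.8, 551, array([41.8, 44.5, 47.4]))
[ 614.09056927 -209.89043791  170.        ] [ 0.61389558 -0.20997816  0.16992071]
[560.0, 20.0, 170.0, 180.0] slide [0.119, 0.937, 0.0] rot [0.0, 0.0, 0.209] rows 4 j6 2.0
[437.0, 240.0, 170.0, 171.6] slide [0.492, 0.88, 0.0] rot [0.0, 0.0, 0.294] rows 5 j6 37.0
```

View pics/s10.png

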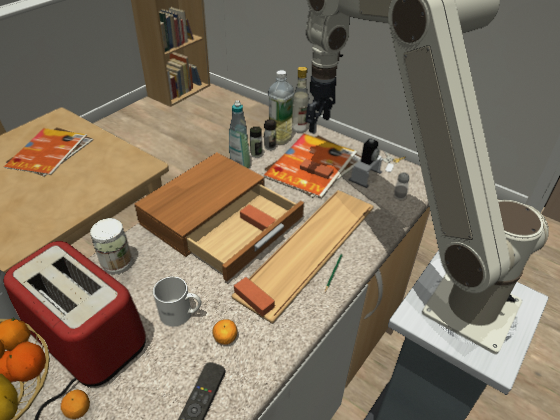

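Stone C lies on the magazines (320,168), D is in the drawer (262,218), A is at the board's left end (253,295), and the gauge is upright at (370,155). Next I'll fetch A.

>>> drive_tool(slide=[[0.013,0.1,0],[0.029,0.23,0],[0.046,0.36,0],[0.063,0.5,0],[0.08,0.63,0],[0.097,0.76,0],[0.112,0.88,0],[0.119,0.937,0]], rotation=[[0,0,0.03],[0,0,0.06],[0,0,0.09],[0,0,0.12],[0,0,0.15],[0,0,0.18],[0,0,0.209],[0,0,0.209]])

```text
clock: 59.25
eef_pos: [0.5586, 0.0211, 0.1687]
tool_rot: [-0.001, 1.0, -0.0, -0.001]
ft_force: [0.7, 0.6, -0.0]
grip_width: 0.0852
grasp_force: 0.0
```

>>> drive_tool(slide=[[0.056,0.1,0],[0.123,0.22,0],[0.196,0.35,0],[0.268,0.48,0],[0.341,0.61,0],[0.408,0.73,0],[0.464,0.83,0],[0.492,0.88,0]], rotation=[[0,0,0.04],[0,0,0.08],[0,0,0.12],[0,0,0.16],[0,0,0.2],[0,0,0.24],[0,0,0.294],[0,0,0.294]])

```text
clock: 60.25
eef_pos: [0.436, 0.2402, 0.1694]
tool_rot: [0.072, 0.997, -0.0, -0.0]
ft_force: [0.8, -0.0, -1.2]
grip_width: 0.0853
grasp_force: 0.0
```

```bash
python3 - <<'E'
from h import *
look("wrist");print(bot.get_obs()["eef_pos"])
E
python3 plan.py "439 324.5 150 171" "439 324.5 21.5 171"
```

```text
wrist (array([437.5, 322.8]), array([ 41. , 103.8]), 81.6, 4348, array([42.1, 43.4, 44.5]))
wrist (array([585.5, 118.9]), array([21.6, 70.5]), 88.3, 621, array([48.5, 50.2, 51.3]))
[0.43553894 0.24117245 0.16949211]
[439.0, 324.5, 150.0, 171.0] slide [0.041, 0.336, 0.08] rot [0.0, 0.0, 0.021] rows 2 j6 45.0
[439.0, 324.5, 21.5, 171.0] slide [0.0, 0.0, 0.514] rot [0.0, 0.0, 0.0] rows 3 j6 45.0
```

>>> drive_tool(slide=[[0.008,0.06,0.08],[0.016,0.13,0.08],[0.025,0.2,0.08],[0.033,0.27,0.08],[0.039,0.32,0.08],[0.041,0.336,0.08],[0.041,0.336,0.08],[0.041,0.336,0.08]], rotation=[[0,0,0.021],[0,0,0.021],[0,0,0.021],[0,0,0.021],[0,0,0.021],[0,0,0.021],[0,0,0.021],[0,0,0.021]])

```text
clock: 61.3
eef_pos: [0.4386, 0.3239, 0.15]
tool_rot: [0.078, 0.997, -0.0, -0.0]
ft_force: [-0.4, -0.1, 0.5]
grip_width: 0.0855
grasp_force: 0.0
```

>>> drive_tool(slide=[[0,0,0.08],[0,0,0.16],[0,0,0.25],[0,0,0.34],[0,0,0.42],[0,0,0.49],[0,0,0.514],[0,0,0.514]], rotation=[[0,0,0],[0,0,0],[0,0,0],[0,0,0],[0,0,0],[0,0,0],[0,0,0],[0,0,0]])

```text
clock: 62.3
eef_pos: [0.4386, 0.324, 0.0214]
tool_rot: [0.079, 0.997, -0.0, -0.0]
ft_force: [0.3, -0.6, 0.5]
grip_width: 0.0853
grasp_force: 0.0
```

>>> drive_tool(slide=[[0,0,0],[0,0,0],[0,0,0],[0,0,0],[0,0,0],[0,0,0],[0,0,0],[0,0,0]], rotation=[[0,0,0],[0,0,0],[0,0,0],[0,0,0],[0,0,0],[0,0,0],[0,0,0],[0,0,0]], gripper=0)

```text
clock: 63.3
eef_pos: [0.4393, 0.3246, 0.0224]
tool_rot: [0.078, 0.997, 0.0, 0.001]
ft_force: [-0.4, -0.9, 6.3]
grip_width: 0.0407
grasp_force: 64.0
```

```bash
python3 plan.py "439 324.5 150 171" "604 207 150 178" "604 207 31 178" "604 207 150 178"
```

```text
[439.0, 324.5, 150.0, 171.0] slide [0.0, 0.0, -0.514] rot [0.0, 0.0, 0.0] rows 3 j6 45.0
[604.0, 207.0, 150.0, 178.0] slide [-0.725, -0.361, 0.0] rot [0.0, 0.0, -0.245] rows 4 j6 21.0
[604.0, 207.0, 31.0, 178.0] slide [0.0, 0.0, 0.476] rot [0.0, 0.0, 0.0] rows 2 j6 21.0
[604.0, 207.0, 150.0, 178.0] slide [0.0, 0.0, -0.476] rot [0.0, 0.0, 0.0] rows 2 j6 21.0
```

>>> drive_tool(slide=[[0,0,-0.06],[0,0,-0.15],[0,0,-0.26],[0,0,-0.37],[0,0,-0.46],[0,0,-0.514],[0,0,-0.514],[0,0,-0.514]], rotation=[[0,0,0],[0,0,0],[0,0,0],[0,0,0],[0,0,0],[0,0,0],[0,0,0],[0,0,0]])

```text
clock: 64.3
eef_pos: [0.4381, 0.3239, 0.1489]
tool_rot: [0.078, 0.997, -0.001, -0.001]
ft_force: [-0.4, -0.1, -2.3]
grip_width: 0.0407
grasp_force: 63.1
```

>>> drive_tool(slide=[[-0.08,-0.04,0],[-0.18,-0.09,0],[-0.28,-0.139,0],[-0.39,-0.194,0],[-0.5,-0.249,0],[-0.6,-0.299,0],[-0.69,-0.344,0],[-0.725,-0.361,0]], rotation=[[0,0,-0.03],[0,0,-0.06],[0,0,-0.1],[0,0,-0.14],[0,0,-0.18],[0,0,-0.22],[0,0,-0.245],[0,0,-0.245]])

```text
clock: 65.3
eef_pos: [0.6038, 0.2057, 0.1481]
tool_rot: [0.018, 1.0, -0.0, -0.001]
ft_force: [0.3, -0.4, -2.2]
grip_width: 0.0407
grasp_force: 63.0
```

```bash
python3 - <<'E'
from h import *
o=bot.get_obs();print(o["eef_pos"],o["grip_width"],o["grasp_force"],o["ft_force"])
c,W=look("wrist");save(c,"w11.png")
E
```

```text
[0.60379196 0.20565514 0.14808427] 0.04068090773016573 63.04122805595398 [ 0.32413655 -0.35952526 -2.22990049]
wrist (array([600.4, 108. ]), array([ 41.5, 103.5]), 88.3, 4751, array([48.8, 50.1, 51.2]))
```

View pics/w11.png

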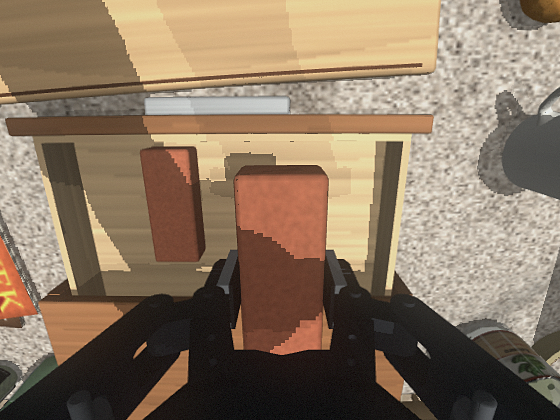

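Stone A is held over the left half of the drawer at (282,260), clear of D at (172,205). I'll lower and release it.

>>> drive_tool(slide=[[0,0,0.06],[0,0,0.14],[0,0,0.22],[0,0,0.3],[0,0,0.38],[0,0,0.44],[0,0,0.476],[0,0,0.476]], rotation=[[0,0,0],[0,0,0],[0,0,0],[0,0,0],[0,0,0],[0,0,0],[0,0,0],[0,0,0]])

```text
clock: 66.35
eef_pos: [0.6036, 0.2072, 0.0309]
tool_rot: [0.017, 1.0, 0.0, 0.0]
ft_force: [0.1, 0.9, -3.0]
grip_width: 0.0407
grasp_force: 63.1
```

>>> drive_tool(slide=[[0,0,0],[0,0,0],[0,0,0],[0,0,0],[0,0,0],[0,0,0],[0,0,0],[0,0,0]], rotation=[[0,0,0],[0,0,0],[0,0,0],[0,0,0],[0,0,0],[0,0,0],[0,0,0],[0,0,0]], gripper=1)

```text
clock: 67.35
eef_pos: [0.6036, 0.2068, 0.0309]
tool_rot: [0.017, 1.0, -0.0, -0.0]
ft_force: [0.5, -0.1, 0.3]
grip_width: 0.0856
grasp_force: 0.0
```

>>> drive_tool(slide=[[0,0,-0.06],[0,0,-0.15],[0,0,-0.25],[0,0,-0.35],[0,0,-0.44],[0,0,-0.476],[0,0,-0.476],[0,0,-0.476]], rotation=[[0,0,0],[0,0,0],[0,0,0],[0,0,0],[0,0,0],[0,0,0],[0,0,0],[0,0,0]])

```text
clock: 68.35
eef_pos: [0.603, 0.2067, 0.1489]
tool_rot: [0.017, 1.0, -0.0, -0.001]
ft_force: [0.5, 0.4, 0.4]
grip_width: 0.0852
grasp_force: 0.0
```

```bash
python3 - <<'E'
from h import *
look("scene")
c,W=look("wrist");z=W[...,2];print(bot.get_obs()["eef_pos"])
m=(z>.05)&(z<.068)&(W[...,0]<.535)&(W[...,0]>.48)&(W[...,1]>.05)&(W[...,1]<.28);
for q in comps(m,80): print("pull",rect(W,q))
E
python3 plan.py "478 160 150 178" "478 160 36 178"
```

```text
scene (array([ 610.8, -210. ]), array([104.8,  49.2]), 5.4, 240, array([29.7, 32.4, 35.8]))
scene (array([600.4, 109. ]), array([ 41.6, 100.4]), 87.5, 310, array([49.1, 51.9, 55. ]))
scene (array([602.8, 209.6]), array([97.3, 41.1]), 0.4, 347, array([49. , 51.7, 54.7]))
wrist (array([601.1, 108.1]), array([ 41.4, 104. ]), 87.7, 4559, array([48.9, 50.1, 51.2]))
wrist (array([602.8, 207.4]), array([ 41.2, 103.6]), 88.7, 4470, array([49.1, 50.3, 51.4]))
[0.60293977 0.20662855 0.14865492]
pull (array([519.1, 161.5]), array([112. ,  15.6]), 88.2, 2700, array([62.7, 64.6, 66.7]))
[478.0, 160.0, 150.0, 178.0] slide [0.497, -0.205, 0.0] rot [0.0, 0.0, 0.0] rows 3 j6 21.0
[478.0, 160.0, 36.0, 178.0] slide [0.0, 0.0, 0.456] rot [0.0, 0.0, 0.0] rows 2 j6 21.0
```

>>> drive_tool(slide=[[0.06,-0.025,0],[0.14,-0.058,0],[0.22,-0.091,0],[0.3,-0.124,0],[0.38,-0.157,0],[0.45,-0.186,0],[0.497,-0.205,0],[0.497,-0.205,0]], rotation=[[0,0,0],[0,0,0],[0,0,0],[0,0,0],[0,0,0],[0,0,0],[0,0,0],[0,0,0]], gripper=0)

```text
clock: 69.45
eef_pos: [0.477, 0.1597, 0.1498]
tool_rot: [0.017, 1.0, -0.0, -0.0]
ft_force: [0.0, 0.0, 0.4]
grip_width: 0.0003
grasp_force: 0.0
```

>>> drive_tool(slide=[[0,0,0.06],[0,0,0.14],[0,0,0.22],[0,0,0.3],[0,0,0.38],[0,0,0.44],[0,0,0.456],[0,0,0.456]], rotation=[[0,0,0],[0,0,0],[0,0,0],[0,0,0],[0,0,0],[0,0,0],[0,0,0],[0,0,0]])

```text
clock: 70.45
eef_pos: [0.4778, 0.1599, 0.0357]
tool_rot: [0.017, 1.0, -0.0, -0.0]
ft_force: [0.6, -0.7, -0.7]
grip_width: 0.0002
grasp_force: 0.0
```

>>> drive_tool(slide=[[-0.02,0,0],[-0.04,0,0],[-0.06,0,0],[-0.08,0,0],[-0.1,0,0],[-0.12,0,0],[-0.14,0,0],[-0.16,0,0]], rotation=[[0,0,0],[0,0,0],[0,0,0],[0,0,0],[0,0,0],[0,0,0],[0,0,0],[0,0,0]])

```text
clock: 71.45
eef_pos: [0.5179, 0.1585, 0.0359]
tool_rot: [0.017, 1.0, -0.0, -0.0]
ft_force: [-1.4, 1.0, 0.8]
grip_width: -0.0002
grasp_force: 0.6
```

>>> drive_tool(slide=[[-0.02,0,0],[-0.05,0,0],[-0.08,0,0],[-0.11,0,0],[-0.14,0,0],[-0.17,0,0],[-0.2,0,0],[-0.22,0,0]], rotation=[[0,0,0],[0,0,0],[0,0,0],[0,0,0],[0,0,0],[0,0,0],[0,0,0],[0,0,0]])

```text
clock: 72.45
eef_pos: [0.5733, 0.1566, 0.036]
tool_rot: [0.017, 1.0, -0.0, 0.0]
ft_force: [-2.0, -1.0, -0.1]
grip_width: -0.0001
grasp_force: 0.6
```

```bash
python3 - <<'E'
from h import *
print(bot.get_obs()["eef_pos"])
c,W=look("scene");save(c,"s12.png")
E
```

```text
[0.57330302 0.1566153  0.03596025]
scene (array([ 611. , -209.7]), array([106.5,  45.6]), 7.5, 235, array([29.6, 32.6, 35.4]))
scene (array([677.5, 111.1]), array([29., 51.]), 33.5, 79, array([48.9, 51.9, 55.4]))
scene (array([660.6, 207.4]), array([44.2, 68.3]), 84.4, 222, array([48.9, 51.9, 54.8]))
```

View pics/s12.png

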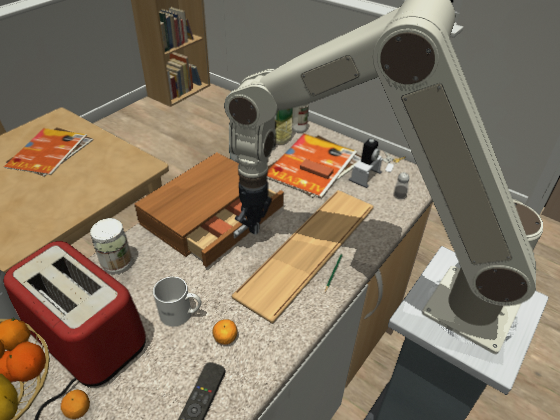

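The drawer is half shut, with the hand at the pull (250,215). I'll keep pushing gently.

>>> drive_tool(slide=[[-0.02,0,0],[-0.05,0,0],[-0.08,0,0],[-0.11,0,0],[-0.14,0,0],[-0.17,0,0],[-0.19,0,0],[-0.2,0,0]], rotation=[[0,0,0],[0,0,0],[0,0,0],[0,0,0],[0,0,0],[0,0,0],[0,0,0],[0,0,0]])

```text
clock: 73.5
eef_pos: [0.6231, 0.1549, 0.036]
tool_rot: [0.017, 1.0, 0.0, 0.0]
ft_force: [-1.4, 0.3, 1.2]
grip_width: 0.0
grasp_force: 0.6
```

>>> drive_tool(slide=[[-0.008,0,0],[-0.016,0,0],[-0.02,0,0],[-0.024,0,0],[-0.028,0,0],[-0.032,0,0],[-0.036,0,0],[-0.04,0,0]], rotation=[[0,0,0],[0,0,0],[0,0,0],[0,0,0],[0,0,0],[0,0,0],[0,0,0],[0,0,0]])

```text
clock: 74.5
eef_pos: [0.6327, 0.1546, 0.036]
tool_rot: [0.017, 1.0, -0.0, -0.0]
ft_force: [-1.3, -0.0, 1.3]
grip_width: 0.0001
grasp_force: 0.5
```

>>> drive_tool(slide=[[-0.004,0,0],[-0.008,0,0],[-0.012,0,0],[-0.016,0,0],[-0.02,0,0],[-0.024,0,0],[-0.024,0,0],[-0.024,0,0]], rotation=[[0,0,0],[0,0,0],[0,0,0],[0,0,0],[0,0,0],[0,0,0],[0,0,0],[0,0,0]])

```text
clock: 75.5
eef_pos: [0.6379, 0.1544, 0.0359]
tool_rot: [0.017, 1.0, -0.0, -0.001]
ft_force: [-4.8, 0.5, 2.3]
grip_width: 0.0002
grasp_force: 2.5
```

```bash
python3 - <<'E'
from h import *
c=bot.camera("wrist");W=cloud(c);z=W[...,2];print(bot.get_obs()["eef_pos"],bot.get_obs()["ft_force"])
a=np.radians(-2);d=W[...,:2]-np.array([.7765,.151]);X=d@[np.cos(a),np.sin(a)];Y=d@[-np.sin(a),np.cos(a)]
m=(z>.066)&(z<.073)&(X<-.08)&(X>-.2)&(abs(Y)>.06)&(abs(Y)<.155);print("front top X",m.sum(),np.nanpercentile(X[m],[2,50,98]))
m=(z>.079)&(z<.086)&(abs(Y)<.15)&(X<0);print("chest top X",np.nanpercentile(X[m],[1,3]))
save(c,"w13.png")
E
```

```text
[0.63787647 0.15440996 0.03588373] [-5.76329233  0.1051456   3.5302722 ]
front top X 5553 [-0.11494252 -0.1099827  -0.09973576]
chest top X [-0.1518978  -0.15142651]
```

View pics/w13.png

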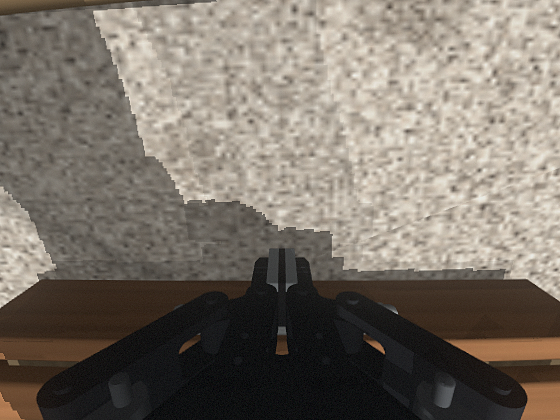

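The drawer front lies along the chest face (y≈350) and the force is rising, so it's at the stop. One last small push will confirm it.

>>> drive_tool(slide=[[-0.004,0,0],[-0.008,0,0],[-0.012,0,0],[-0.016,0,0],[-0.02,0,0],[-0.02,0,0],[-0.02,0,0],[-0.02,0,0]], rotation=[[0,0,0],[0,0,0],[0,0,0],[0,0,0],[0,0,0],[0,0,0],[0,0,0],[0,0,0]])

```text
clock: 76.55
eef_pos: [0.6378, 0.1544, 0.0359]
tool_rot: [0.017, 1.0, -0.0, -0.006]
ft_force: [-18.5, -0.6, 13.1]
grip_width: -0.0002
grasp_force: 9.0
```

Stalled at the stop with 18 N, so the drawer is fully shut. I'll back off and raise the hand.

>>> drive_tool(slide=[[0.05,0,0],[0.12,0,0],[0.2,0,0],[0.28,0,0],[0.32,0,-0.1],[0.32,0,-0.3],[0.32,0,-0.5],[0.32,0,-0.6]], rotation=[[0,0,0],[0,0,0],[0,0,0],[0,0,0],[0,0,0],[0,0,0],[0,0,0],[0,0,0]])

```text
clock: 77.55
eef_pos: [0.5664, 0.1574, 0.1898]
tool_rot: [0.017, 1.0, 0.001, 0.004]
ft_force: [0.2, 0.1, -0.2]
grip_width: -0.0001
grasp_force: 0.0
```

>>> drive_tool(slide=[[0.1,0,-0.06],[0.25,0,-0.1],[0.4,0,-0.1],[0.45,0,-0.1],[0.45,0,-0.1],[0.45,0,-0.1],[0.45,0,-0.1],[0.45,0,-0.1]], rotation=[[0,0,0],[0,0,0],[0,0,0],[0,0,0],[0,0,0],[0,0,0],[0,0,0],[0,0,0]])

```text
clock: 78.55
eef_pos: [0.4518, 0.1607, 0.2106]
tool_rot: [0.017, 1.0, -0.0, -0.0]
ft_force: [-0.6, -0.0, -0.1]
grip_width: -0.0002
grasp_force: 0.0
```

```bash
python3 - <<'E'
from h import *
c,W=look("scene");save(c,"s14.png");gauge(c,W,.478,-.302,0)
E
```

```text
scene (array([ 597. , -210.8]), array([77.9, 44.6]), 1.5, 165, array([30. , 32.7, 35.4]))
cap (array([ 475.7, -300.1]), array([33.9, 44. ]), 0.7, 89, array([131.5, 136.8, 143.9]))
bridge (array([ 478.1, -297.7]), array([ 56.2, 106.7]), 4.1, 184, array([58.6, 65.5, 68.9]))
```

View pics/s14.png

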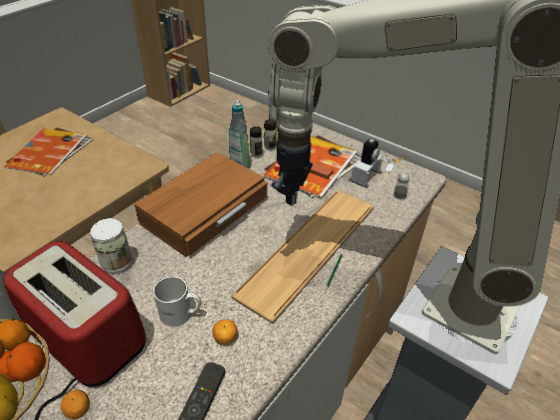

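The drawer is shut (pull at 232,214), the gauge is upright (370,155), the thin stone is on the magazines, and the mug, salt shaker and mandarin haven't moved.

```bash
python3 -c "
from workcell import bot
print(bot.job_done())"
```

```text
the job is handed in; nothing more can be done
None
```

The job is handed in: I gauged the three stones left to right, laid the two 28 mm stones in the drawer and pushed it fully shut, laid the 18 mm stone on the magazines, and left the gauge upright with the mug, salt shaker and mandarin undisturbed; the thicknesses come from the camera's depth measurements, as I did not read the dial.

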